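# Put the drawer knobs up in the clip-top jar

### The job

The turned drawer knobs in the steel tray are freshly waxed, so keep the fingers off them: shovel them up with the hand scoop and tip every one of them into the clip-top jar, in as many scoops as it takes. When all are in, lay the scoop down flat in the empty tray, set the lid squarely on the jar with the groove in its grip block in line with the bail's crossbar, and swing the wire bail over until it snaps into the groove and clamps the lid. Leave the other things on the bench where they are.

Things in the scene. Friction and masses are not known exactly. Their poses are not given: they have to be found in the camera images.
- tray: Steel parts tray fixed to the bench, long along its x. Origin: centre of underside. Flat floor 3 mm above the bench, 250 (x) by 110 mm (y) inside; long sides upright, ends sloping outward 18 deg from vertical; rim 46 mm above the bench, 278 mm long inside at the rim, sheet 3 mm. At the start all knobs lie in its +x half, the -x half is empty.
- scoop: Loose hand scoop, 190 mm long, about 160 g, on the bench at first. Origin: centre of the pan's underside; +x out of the open mouth, +z up. Aluminium pan x -45 to +47 mm, 72 wide (67 inside); floor 3 mm, thinned over the front 20 mm to a 2 mm lip; side walls 30 high to x=+25, 18 to x=+35, back wall 58 high. Wooden handle behind (see scoop_grip). Holds about five knobs.
- scoop_grip (a point): Point to hold the scoop by, on its handle's centre line, at (-84.5, 0, 77) mm in the scoop's frame. Handle: square-edged bar 20 mm wide (y), 22 deep, 100 long, rising backward at 23 degrees from the top of the back wall, (-45, 0, 60) to (-138, 0, 100) mm.
- jar: Clip-top glass jar on a round wooden foot, fixed to the bench. Origin: centre of the foot's underside, on the bench; +z up. Foot 126 mm across, 12 high; glass 110 mm outside, 98 inside; inner floor 17 mm, rim 112 mm above the bench. Its wire bail turns on ears at y = +-70 mm, 86 mm above the bench, and at first leans back towards the jar's +x.
- jar_mouth (a point): Centre of the jar's mouth, at rim height, 112 mm above the bench.
- bail (a joint): Angle of the wire bail about the ears' axis (jar's y, 86 mm up). 0: level, towards jar +x; 1.571: upright over the mouth; stop 1.61. Light friction: stays put. The springy legs stretch up to 14 mm, 2.5 N/mm. With the lid on, the crossbar must be pushed (5 to 10 N) up the block's shoulder from 1.28 on and over its ridge at 1.47, stretching 4 mm, then snaps into the groove (1.55 to 1.61).
- bail_mid (a point): Middle of the bail's crossbar, on the wire's centre line, 72 mm from the ears' axis; 6 mm wire, running along the jar's y for 70 mm either side of this point, where the legs join it.
- lid: Loose metal lid, about 220 g, plug down on the bench at first. Origin: centre of underside, +z up. Rubber plug 94 mm across, 8 high, chamfered (2 mm play all round in the mouth); plate 110 mm across, z 8 to 15 mm; grip block on top (see lid_groove). Seated on the rim its origin is 104 mm above the bench. Half a turn makes no difference; the groove (lid y) must lie along the crossbar (jar y).
- lid_groove (a point): Middle of the groove along the top of the lid's grip block, at (0, 0, 52.5) mm in the lid's frame. Block: on the plate, 44 mm (x) by 30 mm (y), flat upright sides up to 44 mm, then shoulders rising at 30 degrees from both x sides to two rounded ridges along y, 54.6 mm high and 15 mm apart, with the groove (9 mm wide, for the bail) between them.
- knob0: Loose turned wooden drawer knob: a 30 mm ball with a short neck (15 mm across, reaching 17 mm from the ball's centre), 22 g, waxed: it rolls or slides down the scoop's pan at a tilt of 10 to 25 degrees. Origin: the ball's centre. Absent in some starts.
- knob1: Loose turned wooden drawer knob: a 30 mm ball with a short neck (15 mm across, reaching 17 mm from the ball's centre), 22 g, waxed: it rolls or slides down the scoop's pan at a tilt of 10 to 25 degrees. Origin: the ball's centre. Absent in some starts.
- knob2: Loose turned wooden drawer knob: a 30 mm ball with a short neck (15 mm across, reaching 17 mm from the ball's centre), 22 g, waxed: it rolls or slides down the scoop's pan at a tilt of 10 to 25 degrees. Origin: the ball's centre. Absent in some starts.
- knob3: Loose turned wooden drawer knob: a 30 mm ball with a short neck (15 mm across, reaching 17 mm from the ball's centre), 22 g, waxed: it rolls or slides down the scoop's pan at a tilt of 10 to 25 degrees. Origin: the ball's centre. Absent in some starts.
- knob4: Loose turned wooden drawer knob: a 30 mm ball with a short neck (15 mm across, reaching 17 mm from the ball's centre), 22 g, waxed: it rolls or slides down the scoop's pan at a tilt of 10 to 25 degrees. Origin: the ball's centre. Absent in some starts.
- knob5: Loose turned wooden drawer knob: a 30 mm ball with a short neck (15 mm across, reaching 17 mm from the ball's centre), 22 g, waxed: it rolls or slides down the scoop's pan at a tilt of 10 to 25 degrees. Origin: the ball's centre. Absent in some starts.
- knob6: Loose turned wooden drawer knob: a 30 mm ball with a short neck (15 mm across, reaching 17 mm from the ball's centre), 22 g, waxed: it rolls or slides down the scoop's pan at a tilt of 10 to 25 degrees. Origin: the ball's centre. Absent in some starts.
- knob7: Loose turned wooden drawer knob: a 30 mm ball with a short neck (15 mm across, reaching 17 mm from the ball's centre), 22 g, waxed: it rolls or slides down the scoop's pan at a tilt of 10 to 25 degrees. Origin: the ball's centre. Absent in some starts.
- tape_measure: bystander: tape measure lying by the jar; leave it where it is
- screwdriver: bystander: screwdriver; leave it where it is
- hammer: bystander: hammer; leave it where it is
- masking_tape: bystander: roll of masking tape; leave it where it is
There are look-alikes about, which are no part of the job. Leave any pink or turquoise look-alike of the scoop alone.

How it is judged:
On the way, in this order (a step that is already met when the one before it is completed fails the run):
1. The scoop is lifted clear of the tray's floor with at least one knob in its pan (((x of knob0 in the frame of scoop between -0.045 and 0.047 m and y of knob0 in the frame of scoop between -0.036 and 0.036 m and z of knob0 in the frame of scoop between 0.012 and 0.06 m and height (world z) of knob0 above 0.075 m) or (x of knob1 in the frame of scoop between -0.045 and 0.047 m and y of knob1 in the frame of scoop between -0.036 and 0.036 m and z of knob1 in the frame of scoop between 0.012 and 0.06 m and height (world z) of knob1 above 0.075 m) or (x of knob2 in the frame of scoop between -0.045 and 0.047 m and y of knob2 in the frame of scoop between -0.036 and 0.036 m and z of knob2 in the frame of scoop between 0.012 and 0.06 m and height (world z) of knob2 above 0.075 m) or (x of knob3 in the frame of scoop between -0.045 and 0.047 m and y of knob3 in the frame of scoop between -0.036 and 0.036 m and z of knob3 in the frame of scoop between 0.012 and 0.06 m and height (world z) of knob3 above 0.075 m) or (x of knob4 in the frame of scoop between -0.045 and 0.047 m and y of knob4 in the frame of scoop between -0.036 and 0.036 m and z of knob4 in the frame of scoop between 0.012 and 0.06 m and height (world z) of knob4 above 0.075 m) or (x of knob5 in the frame of scoop between -0.045 and 0.047 m and y of knob5 in the frame of scoop between -0.036 and 0.036 m and z of knob5 in the frame of scoop between 0.012 and 0.06 m and height (world z) of knob5 above 0.075 m) or (x of knob6 in the frame of scoop between -0.045 and 0.047 m and y of knob6 in the frame of scoop between -0.036 and 0.036 m and z of knob6 in the frame of scoop between 0.012 and 0.06 m and height (world z) of knob6 above 0.075 m) or (x of knob7 in the frame of scoop between -0.045 and 0.047 m and y of knob7 in the frame of scoop between -0.036 and 0.036 m and z of knob7 in the frame of scoop between 0.012 and 0.06 m and height (world z) of knob7 above 0.075 m)) and height (world z) of scoop above 0.045 m), for 0.2 s.
2. Every knob is in the jar (horizontal distance between each of knob0, knob1, knob2, knob3, knob4, knob5, knob6, knob7 and jar below 0.05 m and height (world z) of each of knob0, knob1, knob2, knob3, knob4, knob5, knob6, knob7 below 0.104 m), for 0.2 s.
3. The lid is seated squarely on the jar, the bail still open (horizontal distance between lid and jar below 0.006 m and z of lid in the frame of jar between 0.098 and 0.108 m and angle between lid's own z axis and vertical below 0.06 rad and value of joint bail below 1.2 rad), for 0.2 s.
4. The bail has been swung over and has snapped into the lid's groove (horizontal distance between lid and jar below 0.006 m and z of lid in the frame of jar between 0.098 and 0.108 m and angle between lid's own z axis and vertical below 0.06 rad and value of joint bail above 1.5 rad and angle between the y axis of lid and the y axis of jar, either way round below 0.2 rad), for 0.2 s.
At the end, for the whole second after the job is handed in: Every knob is inside the jar; the lid sits on the rim (within 6 mm of centre, tilted less than 0.06 rad), its groove within 0.2 rad of the crossbar; the bail stands at more than 1.50 rad, in the groove; the scoop lies flat and still on the tray's floor, within the tray; nothing is held (all of step 2 and all of step 4 and x of scoop in the frame of tray between -0.1 and 0.1 m and y of scoop in the frame of tray between -0.035 and 0.035 m and z of scoop in the frame of tray below 0.01 m and angle between scoop's own z axis and vertical below 0.1 rad and linear speed of each of scoop, lid below 0.02 m/s); the robot touches nothing.
It fails at once if A knob was handled with the fingers (contact force between the fingers and knob0 above 2 N or contact force between the fingers and knob1 above 2 N or contact force between the fingers and knob2 above 2 N or contact force between the fingers and knob3 above 2 N or contact force between the fingers and knob4 above 2 N or contact force between the fingers and knob5 above 2 N or contact force between the fingers and knob6 above 2 N or contact force between the fingers and knob7 above 2 N).
It fails at once if A bystander was moved by more than 30 mm (distance of any of tape_measure, screwdriver, hammer, masking_tape from where it was at the start of the episode above 0.03 m).
Of knob0, knob1, knob2, knob3, knob4, knob5, knob6, knob7 only 4 to 7 are there at a start; the rules pass over those that are not, and their reading is None.
At some moment in a run one of scoop, lid may be knocked a few centimetres aside while the robot is not near it.
It also fails if it takes over 210 s, if anything falls off the work surface, if the arm or the gripper's body presses on something with over 40 N, if the wrist force passes 120 N, or if a joint passes its speed limit or range.

### The arm

A 6-joint arm with a two-finger parallel gripper is mounted at the origin on the work surface. World frame = base frame: x ahead of the robot, y to its left, z up, the work surface at z = 0. Lengths are in m, angles in rad, forces in N, time in s.
With the tool pointing down it reaches from about 0.3 to 0.875 m from the base axis. Payload 6.4 kg.
Tool frame: the origin (TCP) lies midway between the tips of the shut fingers; the grasp point (between the pads) lies 19 mm behind it; z points along the fingers, y is the line along which they close (so a half turn about z gives the same grasp; the last joint's range is limited). The gripper opens to 85 mm and grips with 20 to 120 N. Pads are 22 mm wide; open, the fingers measure 114 mm over their backs; the gripper's body (76 mm by 85 mm) begins 54 mm behind the grasp point. The pads swing forward as they close: fully open they stand 13 mm farther back than shut.
Start: joints at [-1.491, 0.181, 1.607, -0, 1.354, -0.206], TCP at [0.162, -0.552, 0.231] pointing down, gripper open.
Joint ranges: [-2.99, 2.99], [-0.89, 2.07], [0.3, 2.58], [-1.14, 4.28], [0, 2.63], [-3.12, 3.12]. Speed limits (rad/s): [2.57, 2.57, 3.01, 3.14, 3.14, 3.14].

### API

Orientations are given as a unit quaternion [w, x, y, z].
In Python, from bench import ctrl gives the robot as it stands.
- The arm moves only by the tool send_rows, never from a script. Its argument "motion" is a list of rows, each a list of 7 numbers: the turn, a rotation vector about the tool's x, y, z in degrees, then the shift along the tool's x, y, z in mm, then the closure, from -1 (fully open) to 1 (shut). In form: [[rx, ry, rz, tx, ty, tz, grip], ...]. A call has exactly 10 rows; each row shifts and turns the commanded pose from where the row before left it, along the tool's axes as they then stand; what a row does not reach is not made up. A row lasts 1/10 s, in which the tool goes at most 50 mm and 8.59 degrees, less where a joint would pass 70% of its speed; a pose out of reach is approached as far as the arm can. A call is refused whole if a number of a shift passes 50 or a number of a turn 8.59, either way. A call with a gripper value outside its range is refused whole. The fingers move at their own pace and stop on an object; the grip force is fixed at half the most. Time passes only in rows, so rows that do not move let the fingers close, or fill a call up. It gives the time, the measured TCP pose, the force, the opening and the grip force at its end, in the units of the state.
- ctrl.get_obs(): the state, without advancing time (a new reading comes with each control period).
- ctrl.camera(name): name is "scene" or "top" or "wrist"; returns a dict with "color" (480x640x3 uint8, red, green, blue), "z_map" (480x640 float32, m along the optical axis (not along the pixel's ray), 0 where there is no reading), "mtx" (3x3 intrinsics, pixels), "k1" (the pictures are not rectified: a ray, as slopes to the right and down, at radius r is drawn at 1 + k1 r^2 times it, then the intrinsics apply), "extrinsics" (4x4, takes a point from camera to world coordinates); the wrist camera has in their place "hand_eye" (4x4, takes a point from camera to tool coordinates, whose origin is the TCP and whose axes are the flange's). Camera axes: x right, y down, z forward; pixel columns grow to the right and rows downward; lengths in m; the calibration is good to about 2 mm. A picture is of the moment at which its call begins: read the wrist's pose just before it.
- ctrl.hand_in(): hands the job in; it is judged then, once.
The state is a dict: "time_s": time; "q": joint angles; "dq": joint speeds; "joint_efforts": joint torques, N m; "eef_pos": TCP position; "eef_rot": TCP orientation; "wrist_force": force on the tool from outside, world axes, zero at the start; "torque": the same for the moment, N m; "opening": opening from 0.0 (shut) to 1.0 (fully open); "grasp_force": force on a finger pad.
Only numpy, scipy, OpenCV 4.12 (cv2) and the standard library are available. Lean on these libraries where they do the work, as an engineer would, in place of code of your own. Each camera call takes 0.05 s, during which the arm holds its last target. There are 200 camera calls.

## Working session

There is one attempt and no reset: what is moved stays moved. The work goes in short steps, Python scripts to look and compute and a tool call to move; the robot and the scene stay as the last step left them, time stands still between calls to the robot, and variables do not carry over. Pictures are saved under pics/ and viewed, at most 16 in all, crops included, and the job is handed in when it is done.

Besides the shell and the picture viewer there is one more tool, called after "Call:" in YAML: its name, and indented under it one key for each argument. send_rows: Moves the arm, as the interface text tells. Its arguments: {"type":"object","properties":{"motion":{"type":"array","items":{"type":"array","items":{"type":"number"}}}},"required":["motion"]}

```bash
ls; mkdir -p pics; cat > h.py <<'E'
import numpy as np, cv2
from scipy.spatial.transform import Rotation as R
from bench import ctrl
def tool():
    o=ctrl.get_obs(); T=np.eye(4); q=o["eef_rot"]; T[:3,:3]=R.from_quat([q[1],q[2],q[3],q[0]]).as_matrix(); T[:3,3]=o["eef_pos"]; return T
def snap(name,png=None):
    T=tool(); c=ctrl.camera(name)
    E=np.array(c["extrinsics"]) if "extrinsics" in c else T@np.array(c["hand_eye"])
    c["E"]=E
    K=np.array(c["mtx"]); k1=c["k1"]
    v,u=np.mgrid[0:480,0:640].astype(float)
    p=cv2.undistortPoints(np.stack([u.ravel(),v.ravel()],1)[:,None],K,np.array([k1,0,0,0.]))[:,0]
    z=c["z_map"].ravel(); P=np.c_[p[:,0]*z,p[:,1]*z,z]
    c["W"]=(P@E[:3,:3].T+E[:3,3]).reshape(480,640,3); c["W"][c["z_map"]==0]=np.nan
    if png: cv2.imwrite("pics/"+png,cv2.cvtColor(c["color"],cv2.COLOR_RGB2BGR))
    return c
E
python3 - <<'E'
from h import *
print(ctrl.get_obs())
for n in("top","scene"):
    c=snap(n,n+"0.png"); np.save(n+"W.npy",c["W"]); print(n,c["E"].round(3).tolist(),c["k1"],c["mtx"])
E
```

```text
pics
{'time_s': 0.0, 'q': array([-1.49130832e+00,  1.81541523e-01,  1.60801247e+00, -1.58379200e-05,
        1.35379762e+00, -2.06323127e-01]), 'dq': array([ 6.00486300e-04,  1.87968115e-03, -5.38928958e-06, -1.40375867e-03,
       -1.47849344e-05,  2.83399375e-04]), 'joint_efforts': array([ 8.13587167e-05, -4.44881415e+01, -3.51334798e+01, -3.70401103e-04,
        9.10475152e-03,  3.88617411e-05]), 'eef_pos': array([ 0.16206723, -0.55110899,  0.23038173]), 'eef_rot': array([-8.78203662e-04,  9.89805739e-01,  1.42421298e-01,  4.80210022e-05]), 'wrist_force': array([-0.04446708, -0.38582891,  0.32478979]), 'torque': array([ 0.05831293, -0.03738659,  0.01509662]), 'grasp_force': 0.0, 'opening': 1.004478086879053}
top [[-0.014, -0.981, 0.192, 0.243], [-1.0, 0.01, -0.017, 0.08], [0.015, -0.192, -0.981, 1.326], [0.0, 0.0, 0.0, 1.0]] -0.08078098155007701 [[571.66336794   0.         319.66755852]
 [  0.         571.66336794 237.78122449]
 [  0.           0.           1.        ]]
scene [[0.001, 0.814, -0.581, 1.119], [1.0, 0.005, 0.009, 0.079], [0.01, -0.581, -0.814, 0.981], [0.0, 0.0, 0.0, 1.0]] -0.030606326426039485 [[473.1941733    0.         316.48545645]
 [  0.         473.1941733  231.86251591]
 [  0.           0.           1.        ]]
```

```bash
ls pics
```

```text
scene0.png
top0.png
```

View pics/top0.png

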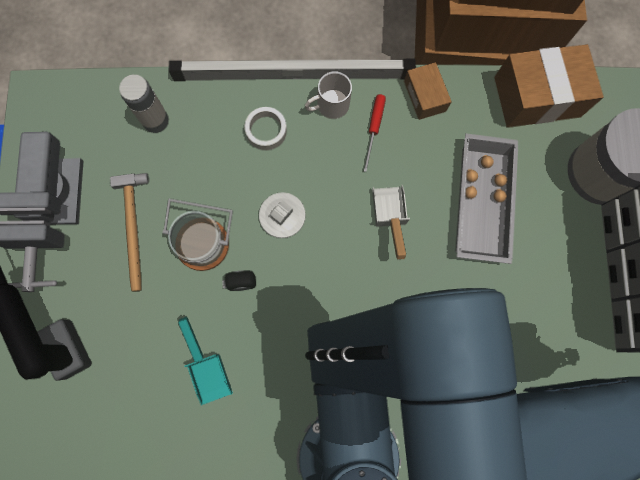

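View pics/scene0.png

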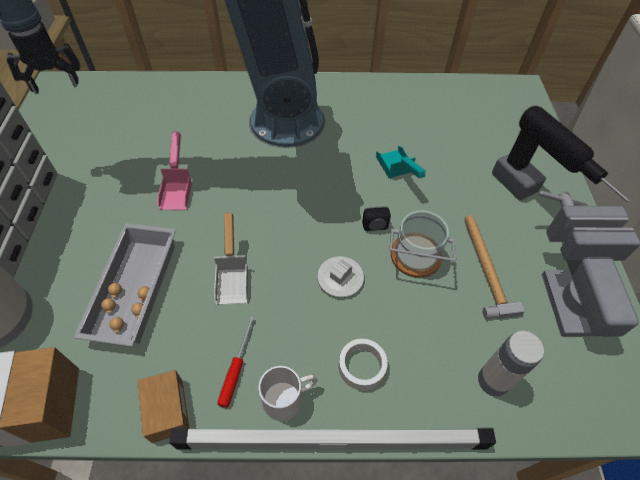

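The top view shows the tray at (487,200) with 5 knobs in its far half, the scoop's pan at (391,205) with its handle at (398,240), the lid at (282,214), and the jar at (198,240) with its bail leaning up-image (+x). Next I measure them.

```bash
cat > m.py <<'E'
from h import *
def box(c,u0,v0,u1,v1,zlo,zhi,f=None):
    W=c["W"][v0:v1,u0:u1].reshape(-1,3); C=c["color"][v0:v1,u0:u1].reshape(-1,3).astype(int)
    k=(W[:,2]>zlo)&(W[:,2]<zhi)
    if f is not None: k&=f(C)
    return W[k]
def rect(P):
    (cx,cy),(w,h),a=cv2.minAreaRect((P[:,:2]*1000).astype(np.float32)); return np.round([cx,cy,w,h,a],1)
def circ(P,it=3):
    P=P[:,:2]
    for _ in range(it):
        A=np.c_[2*P,np.ones(len(P))]; s=np.linalg.lstsq(A,(P**2).sum(1),rcond=None)[0]; r=np.sqrt(s[2]+s[:2]@s[:2])
        d=abs(np.hypot(*(P-s[:2]).T)-r); P=P[d<max(.004,np.median(d)*2)]
    return np.round(np.r_[s[:2],r]*1000,1)
orange=lambda C:(C[:,0]>1.5*C[:,2])&(C[:,0]>90)
def knobs(c,u0,v0,u1,v1,zlo=.012,zhi=.2):
    m=np.zeros((480,640),np.uint8); m[v0:v1,u0:u1]=(orange(c["color"][v0:v1,u0:u1].reshape(-1,3).astype(int)).reshape(v1-v0,u1-u0))
    z=c["W"][...,2]; m&=((z>zlo)&(z<zhi)).astype(np.uint8)
    n,l,s,ce=cv2.connectedComponentsWithStats(m)
    return [(s[i,4],ce[i].round(0).tolist(),(np.nanmedian(c["W"][l==i],0)*1000).round(0).tolist(),float((np.nanmax(z[l==i])*1000).round(0))) for i in range(1,n) if s[i,4]>15]
E
python3 - <<'E'
from m import *
c=snap("top"); s=snap("scene")
P=box(c,450,125,530,272,.042,.05); print("tray rim",rect(P),len(P))
P=box(s,70,215,190,350,.042,.05); print("tray rim scene",rect(P),len(P))
for k in knobs(c,450,125,530,272): print(k)
for k in knobs(s,70,215,190,350): print(k)
H=box(c,380,210,415,265,.04,.13,orange); H2=box(s,215,205,245,262,.04,.13,orange)
for h in(H,H2):
    m=h.mean(0); d=np.linalg.svd(h-m)[2][0]; print("handle",m,d,h.min(0),h.max(0))
for cc,b in((c,(365,180,420,225)),(s,(205,250,255,310))):
    P=box(cc,*b,.0015,.07,lambda C:~orange(C)); print("pan",rect(P),len(P)); P=P[P[:,2]>.022]; print(rect(P),len(P))
for cc,b in((c,(250,185,315,245)),(s,(310,250,370,305))):
    P=box(cc,*b,.009,.019); print("lid",circ(P[cv2.convexHull((P[:,:2]*1e4).astype(np.float32),returnPoints=False)[:,0]]),len(P)); P=box(cc,*b,.042,.07); print(" block",rect(P),len(P))
for cc,b in((c,(150,190,245,280)),(s,(380,205,465,285))):
    P=box(cc,*b,.108,.116); print("jar",circ(P),len(P)); P=box(cc,*b,.118,.2); print(" bail",rect(P),P.mean(0),P.max(0),len(P))
    P=box(cc,*b,.006,.016); print(" foot",circ(P[cv2.convexHull((P[:,:2]*1e4).astype(np.float32),returnPoints=False)[:,0]]),rect(P),len(P))
E
```

```text
tray rim [ 587.5 -336.9  132.3  304.4   82.2] 1471
tray rim scene [ 585.7 -337.3  133.8  307.8   82.4] 1648
(np.int32(99), [487.0, 161.0], [680.0, -348.0, 29.0], 38.0)
(np.int32(104), [472.0, 175.0], [644.0, -308.0, 29.0], 37.0)
(np.int32(100), [501.0, 179.0], [634.0, -377.0, 29.0], 37.0)
(np.int32(99), [471.0, 192.0], [603.0, -303.0, 30.0], 39.0)
(np.int32(106), [500.0, 195.0], [594.0, -373.0, 28.0], 41.0)
(np.int32(129), [114.0, 289.0], [603.0, -373.0, 29.0], 38.0)
(np.int32(100), [142.0, 292.0], [612.0, -305.0, 31.0], 36.0)
(np.int32(133), [107.0, 304.0], [641.0, -377.0, 29.0], 38.0)
(np.int32(103), [136.0, 309.0], [652.0, -309.0, 30.0], 36.0)
(np.int32(135), [116.0, 324.0], [688.0, -347.0, 29.0], 35.0)
handle [ 0.4807834  -0.11488838  0.09263814] [-0.93532747 -0.0683269   0.34712241] [ 0.43562521 -0.12714705  0.07131799] [ 0.5304257  -0.1026168   0.11347093]
handle [ 0.48918413 -0.11465961  0.09121504] [ 0.91878664  0.07187363 -0.38815628] [ 0.44429994 -0.12698577  0.06837257] [ 0.53460473 -0.10415486  0.11143629]
pan [ 581.4 -117.9  131.4  123.4   88.3] 1439
[ 568.1 -109.2   94.8   73.2    4.3] 212
pan [ 557.7 -119.1  169.3  121.1    4.3] 2322
[ 573.5 -109.6   99.5   72.7    4.1] 442
lid [556.4 147.1  55.3] 1105
 block [555.8 145.7  31.5  44.6  49. ] 261
lid [556.3 145.1  55. ] 916
 block [556.2 145.1  31.4  45.4  50. ] 253
jar [500.3 330.4  60.4] 517
 bail [474.  329.3  53.4 102.6  15.8] [0.47982656 0.32507766 0.1188341 ] [0.51360563 0.38590885 0.12045134] 6
 foot [524.1 357.2 136.3] [5.147e+02 3.482e+02 2.151e+02 2.265e+02 5.000e-01] 660
jar [501.7 332.5  60.6] 559
 bail [447.9 353.9   0.    0.    0. ] [0.44794441 0.35394174 0.11819268] [0.44794441 0.35394174 0.11819268] 1
 foot [441.9 373.8 139.6] [454.  366.1 238.  229.8   0.5] 429
```

Call:
send_rows:
  motion:
    - [0,0,0,40,-30,0,-1]
    - [0,0,0,40,-30,0,-1]
    - [0,0,0,40,-30,0,-1]
    - [0,0,0,40,-30,0,-1]
    - [0,0,0,40,-30,0,-1]
    - [0,0,0,40,-30,0,-1]
    - [0,0,0,40,-30,0,-1]
    - [0,0,0,40,-30,0,-1]
    - [0,0,0,40,-30,0,-1]
    - [0,0,0,40,-27,0,-1]

```text
time_s: 1.2
eef_pos: [0.463, -0.1519, 0.2315]
eef_rot: [0.0, 0.99, 0.143, 0.0]
wrist_force: [1.5, -1.2, -0.5]
opening: 0.999
grasp_force: 0.0
```

```bash
cat >> h.py <<'E'
def go(pos,yaw=None,pitch=0,Rt=None):
    """tool-frame shift (mm) and rotvec (deg) from present pose to target; yaw: world heading of tool x (deg) with z down; pitch: nose-down deg about tool y"""
    T=tool()
    if Rt is None: Rt=(R.from_euler('z',yaw,degrees=True)*R.from_euler('y',pitch,degrees=True)*R.from_euler('x',180,degrees=True)).as_matrix()
    print("tcp",(T[:3,3]*1000).round(1),"shift",(T[:3,:3].T@(np.array(pos)-T[:3,3])*1000).round(1),"rot",np.degrees(R.from_matrix(T[:3,:3].T@Rt).as_rotvec()).round(1))
E
python3 - <<'E'
from h import *
go([.493,-.1145,.2],4.4)
E
```

```text
tcp [ 463.  -151.9  231.5] shift [ 39.3 -27.4  31.5] rot [ 0. -0. 12.]
```

Call:
send_rows:
  motion:
    - [0,0,0,13,-9,0,-1]
    - [0,0,0,13,-9,0,-1]
    - [0,0,0,13,-9,0,-1]
    - [0,0,4,0,0,0,-1]
    - [0,0,4,0,0,0,-1]
    - [0,0,4,0,0,0,-1]
    - [0,0,0,0,0,10,-1]
    - [0,0,0,0,0,10,-1]
    - [0,0,0,0,0,0,-1]
    - [0,0,0,0,0,0,-1]

```text
time_s: 2.2
eef_pos: [0.4915, -0.1169, 0.2105]
eef_rot: [-0.0, 0.999, 0.039, -0.001]
wrist_force: [0.5, 0.0, 0.4]
opening: 1.002
grasp_force: 0.0
```

```bash
python3 - <<'E'
from m import *
go([.493,-.1145,.058],4.4)
c=snap("wrist","w1.png")
P=box(c,0,0,640,480,.05,.13,orange); m=P.mean(0); 
print(len(P),m,np.linalg.svd(P-m,full_matrices=False)[2][0],P.min(0),P.max(0))
for z in(.075,.08,.085,.09,.095,.1,.105):
    k=abs(P[:,2]-z)<.002; print(z,P[k].mean(0).round(4),P[k][:,1].min(),P[k][:,1].max())
E
```

```text
tcp [ 491.5 -116.9  210.5] shift [  1.9  -2.1 152.5] rot [-0.1  0.1  0. ]
4174 [ 0.48524777 -0.11447093  0.09005843] [-0.92023025 -0.0664514   0.38569483] [ 0.43984593 -0.12669853  0.06930247] [ 0.53129275 -0.10221897  0.109468  ]
0.075 [ 0.5213 -0.1119  0.075 ] -0.12184786313855442 -0.10263767913309582
0.08 [ 0.5092 -0.1127  0.08  ] -0.12260120604569831 -0.10362111941402849
0.085 [ 0.4973 -0.1134  0.0849] -0.12356991026395747 -0.10405020533901597
0.09 [ 0.4853 -0.1146  0.0901] -0.12450696301240743 -0.10511282543144485
0.095 [ 0.4734 -0.1154  0.095 ] -0.12561910870448612 -0.10593911211140312
0.1 [ 0.4616 -0.116   0.1001] -0.12653334759315596 -0.10689853573238922
0.105 [ 0.4495 -0.1171  0.1051] -0.12669852600847692 -0.10774934378952705
```

View pics/w1.png

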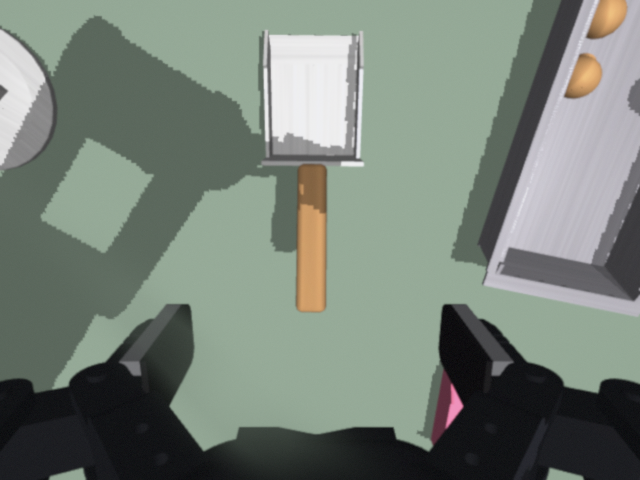

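Call:
send_rows:
  motion:
    - [0,0,0,-3.5,-2.5,20,-1]
    - [0,0,0,0,0,25,-1]
    - [0,0,0,0,0,25,-1]
    - [0,0,0,0,0,25,-1]
    - [0,0,0,0,0,25,-1]
    - [0,0,0,0,0,20,-1]
    - [0,0,0,0,0,15,-1]
    - [0,0,0,0,0,0,-1]
    - [0,0,0,0,0,0,1]
    - [0,0,0,0,0,0,1]

```text
time_s: 3.25
eef_pos: [0.4893, -0.1153, 0.0575]
eef_rot: [0.001, 0.999, 0.038, 0.001]
wrist_force: [0.7, 1.1, 0.9]
opening: 0.689
grasp_force: 0.0
```

Call:
send_rows:
  motion:
    - [0,0,0,0,0,0,1]
    - [0,0,0,0,0,0,1]
    - [0,0,0,0,0,0,1]
    - [0,0,0,0,0,0,1]
    - [0,0,0,0,0,0,1]
    - [0,0,0,0,0,-20,1]
    - [0,0,0,0,0,-30,1]
    - [0,0,0,0,0,-30,1]
    - [0,0,0,0,0,-20,1]
    - [0,0,0,0,0,0,1]

```text
time_s: 4.25
eef_pos: [0.4901, -0.1157, 0.1591]
eef_rot: [0.001, 0.999, 0.038, 0.002]
wrist_force: [0.4, 0.6, -0.8]
opening: 0.223
grasp_force: 58.9
```

```bash
cat >> m.py <<'E'
def scoop_in_tool(c):
    """handle fit in the tool frame, from a wrist picture"""
    T=tool(); W=c["W"].reshape(-1,3); P=(W-T[:3,3])@T[:3,:3]*1000
    C=c["color"].reshape(-1,3).astype(int); k=orange(C)&(P[:,2]<25)&(P[:,2]>-90)&(abs(P[:,1])<16)&(abs(P[:,0])<90); Q=P[k]
    m=Q.mean(0); d=np.linalg.svd(Q-m,full_matrices=False)[2][0]; d*=np.sign(d[0]); print("handle mean",m.round(1),"dir",d.round(3),"min",Q.min(0).round(1),"max",Q.max(0).round(1),"slope deg",np.degrees(np.arctan2(d[2],d[0])).round(1),len(Q))
    k=~orange(C)&(P[:,2]>0)&(P[:,2]<75)&(abs(P[:,1])<45)&(P[:,0]>25)&(P[:,0]<150); Q=P[k]
    k2=abs(Q[:,1])<28; Q=Q[k2]; 
    A=np.c_[Q[:,:2],np.ones(len(Q))]; sel=np.ones(len(Q),bool)
    for _ in range(6):
        s=np.linalg.lstsq(A[sel],Q[sel,2],rcond=None)[0]; sel=abs(A@s-Q[:,2])<max(1.5,np.median(abs(A@s-Q[:,2])[sel])*2)
    print("pan floor z=",s.round(4),"pitch",np.degrees(np.arctan(s[0])).round(1),"x",Q[sel][:,0].min().round(1),Q[sel][:,0].max().round(1),sel.sum())
E
python3 - <<'E'
from m import *
go([.5,-.3,.2],-7.8)
c=snap("wrist","w2.png"); scoop_in_tool(c)
E
```

```text
tcp [ 490.1 -115.7  159.1] shift [ -4.  184.6 -40.3] rot [ 0.1 -0.3 12.2]
handle mean [ 11.9   0.9 -29.1] dir [ 0.919 -0.001  0.394] min [-19.3  -8.6 -77.4] max [ 44.1  10.8 -11.1] slope deg 23.2 13643
pan floor z= [-9.00000e-04 -1.50000e-03  5.24928e+01] pitch -0.0 x 44.4 119.1 21465
```

View pics/w2.png

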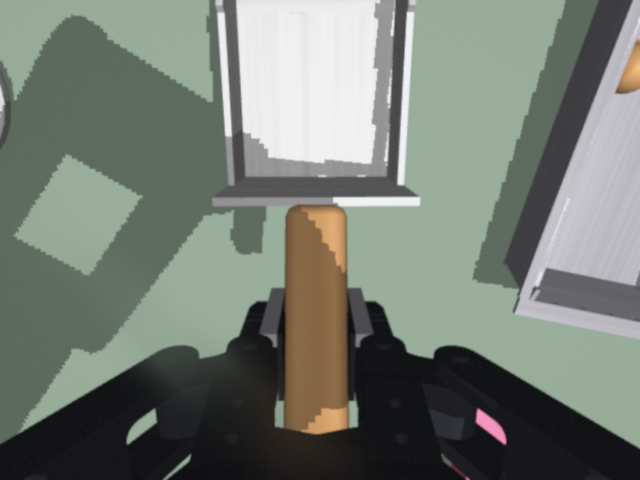

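Call:
send_rows:
  motion:
    - [0,0,3,0,0,0,1]
    - [0,0,3,0,0,0,1]
    - [0,0,3,0,0,0,1]
    - [0,0,3.2,0,0,0,1]
    - [0,0,0,-6,30,0,1]
    - [0,0,0,-10,35,0,1]
    - [0,0,0,-10,35,0,1]
    - [0,0,0,-10,35,0,1]
    - [0,0,0,-10,30,0,1]
    - [0,0,0,0,0,0,1]

```text
time_s: 5.3
eef_pos: [0.418, -0.2744, 0.1543]
eef_rot: [-0.0, 0.998, -0.07, -0.001]
wrist_force: [-0.2, 0.9, -1.9]
opening: 0.229
grasp_force: 59.2
```

```bash
cat >> h.py <<'E'
TO=np.array([.587,-.337]);TY=-7.8
def tray(x,y,z): 
    r=np.radians(TY); return [TO[0]+(x*np.cos(r)-y*np.sin(r))/1000,TO[1]+(x*np.sin(r)+y*np.cos(r))/1000,z/1000]
E
python3 - <<'E'
from m import *
go(tray(-137,17,58.5),TY); c=snap("wrist"); W=c["W"]
# tray walls: rim points
k=(abs(W[...,2]-.045)<.003)
P=(W[k][:,:2]-TO); r=np.radians(TY); X=P[:,0]*np.cos(r)+P[:,1]*np.sin(r); Y=-P[:,0]*np.sin(r)+P[:,1]*np.cos(r)
for lo in range(-140,140,40):
    s=(X*1e3>lo)&(X*1e3<lo+40); y=Y[s]*1e3
    if s.sum()>20: print(lo, np.percentile(y[y>30],[2,98]).round(1) if (y>30).sum()>5 else None, np.percentile(y[y<-30],[2,98]).round(1) if (y<-30).sum()>5 else None)
for k in knobs(c,0,0,640,300,zhi=.06): print(k)
scoop_in_tool(c)
E
```

```text
tcp [ 418.  -274.4  154.3] shift [39.3 22.  95.6] rot [-0.   0.2 -0.3]
-140 None [-65.5 -38.1]
-100 None [-65.4 -55.3]
-60 None [-65.2 -55.4]
handle mean [ 10.6   2.1 -27.1] dir [ 0.919 -0.004  0.395] min [-21.5  -7.6 -75. ] max [42.9 12.3 -8.9] slope deg 23.3 13682
pan floor z= [ 2.10000e-03 -1.90000e-03  5.44265e+01] pitch 0.1 x 42.8 117.5 21476
```

Call:
send_rows:
  motion:
    - [0,0,0,20,11,0,1]
    - [0,0,0,19,11,0,1]
    - [0,0,0,0,0,20,1]
    - [0,0,0,0,0,20,1]
    - [0,0,0,0,0,20,1]
    - [0,0,0,0,0,15,1]
    - [0,0,0,0,0,7,1]
    - [0,0,0,0,0,4,1]
    - [0,0,0,0,0,0,1]
    - [0,0,0,0,0,0,1]

```text
time_s: 6.35
eef_pos: [0.4569, -0.2971, 0.0698]
eef_rot: [-0.001, 0.998, -0.068, 0.0]
wrist_force: [1.9, 3.6, 5.0]
opening: 0.219
grasp_force: 65.5
```

```bash
python3 - <<'E'
from m import *
go(tray(-137,17,58.5),TY); c=snap("wrist","w3.png"); scoop_in_tool(c); print(ctrl.get_obs()["wrist_force"])
for k in knobs(snap("top"),450,125,530,272): print(k)
E
```

```text
tcp [ 456.9 -297.1   69.8] shift [-2.7  4.9 11.3] rot [-0.1 -0.   0. ]
handle mean [ 12.9   0.3 -34.2] dir [ 0.999 -0.008 -0.045] min [-27.9  -9.6 -75.6] max [42.6 12.7 -2.7] slope deg -2.6 14027
pan floor z= [-5.22500e-01  2.47000e-02  5.96729e+01] pitch -27.6 x 70.7 105.7 17781
[0.96742987 2.68524869 6.02138077]
(np.int32(102), [487.0, 161.0], [680.0, -348.0, 29.0], 37.0)
(np.int32(103), [472.0, 175.0], [644.0, -308.0, 29.0], 38.0)
(np.int32(99), [501.0, 179.0], [634.0, -377.0, 28.0], 38.0)
```

View pics/w3.png

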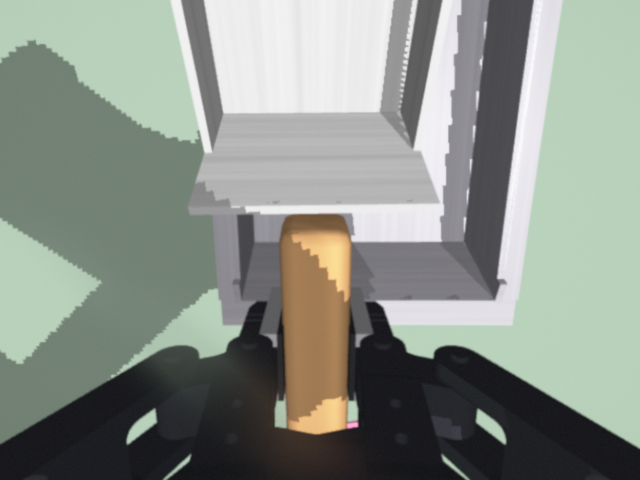

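The picture shows the pan pitched nose-up: it caught the tray's left rim at about (210,200) because the arm stopped short sideways. I'll lift, level the scoop with the wrist, set it on the tray floor and regrip.

Call:
send_rows:
  motion:
    - [0,0,0,0,0,-15,1]
    - [0,0,0,0,0,-20,1]
    - [0,0,0,0,0,-20,1]
    - [0,0,0,0,0,-15,1]
    - [0,-5,0,0,0,0,1]
    - [0,-5,0,0,0,0,1]
    - [0,-5,0,0,0,0,1]
    - [0,-5,0,0,0,0,1]
    - [0,-6,0,0,0,0,1]
    - [0,0,0,0,0,0,1]

```text
time_s: 7.45
eef_pos: [0.4565, -0.2981, 0.138]
eef_rot: [-0.016, 0.972, -0.065, -0.226]
wrist_force: [-0.3, -0.2, -2.1]
opening: 0.231
grasp_force: 63.7
```

```bash
python3 - <<'E'
from m import *
for i in range(2): o=ctrl.get_obs(); print(o["time_s"],o["eef_pos"].round(4),o["dq"].round(3)); ctrl.camera("wrist")
c=snap("wrist"); scoop_in_tool(c)
T=tool(); print(T.round(3)); go(tray(-150,1,90),TY,-26); go(tray(-150,1,90),TY,26)
E
```

```text
7.45 [ 0.4565 -0.2981  0.138 ] [-0.021 -0.068  0.064  0.031 -0.078 -0.025]
7.5 [ 0.4563 -0.2983  0.1386] [-0.018 -0.056  0.033  0.008 -0.027 -0.008]
handle mean [ 13.2  -0.  -33.8] dir [ 0.999 -0.004 -0.039] min [-27.5 -10.3 -75. ] max [ 43.1  10.2 -19. ] slope deg -2.2 13915
pan floor z= [-5.04900e-01  1.80000e-02  5.96718e+01] pitch -26.8 x 70.9 106.6 17914
[[ 0.891 -0.136 -0.433  0.456]
 [-0.122 -0.991  0.06  -0.299]
 [-0.437 -0.    -0.899  0.14 ]
 [ 0.     0.     0.     1.   ]]
tcp [ 455.8 -298.7  140.1] shift [ 8.6 19.1 51.5] rot [-0.  51.9 -0. ]
tcp [ 455.8 -298.7  140.1] shift [ 8.6 19.1 51.5] rot [-0.  -0.1  0. ]
```

Call:
send_rows:
  motion:
    - [0,0,0,-4,6,3,1]
    - [0,0,0,-4,7,3,1]
    - [0,0,0,-4,6,2,1]
    - [0,0,0,0,0,0,1]
    - [0,0,0,0,0,0,1]
    - [0,0,0,0,0,0,1]
    - [0,0,0,0,0,0,1]
    - [0,0,0,0,0,0,1]
    - [0,0,0,0,0,0,1]
    - [0,0,0,0,0,0,1]

```text
time_s: 8.6
eef_pos: [0.4392, -0.3159, 0.1383]
eef_rot: [-0.015, 0.972, -0.066, -0.224]
wrist_force: [-0.1, 0.2, -1.5]
opening: 0.226
grasp_force: 63.6
```

```bash
python3 - <<'E'
from m import *
go(tray(-150,1,64),TY,26)
E
```

```text
tcp [ 439.2 -315.9  138.3] shift [31.9 -0.1 67.1] rot [-0.  0. -0.]
```

Lateral position good; descend.

Call:
send_rows:
  motion:
    - [0,0,0,6,0,12,1]
    - [0,0,0,6,0,12,1]
    - [0,0,0,6,0,12,1]
    - [0,0,0,6,0,12,1]
    - [0,0,0,4,0,9,1]
    - [0,0,0,4,0,9,1]
    - [0,0,0,0,0,0,1]
    - [0,0,0,0,0,0,1]
    - [0,0,0,0,0,0,1]
    - [0,0,0,0,0,0,1]

```text
time_s: 9.6
eef_pos: [0.4394, -0.3164, 0.0657]
eef_rot: [-0.015, 0.972, -0.067, -0.224]
wrist_force: [-0.5, 0.5, -1.6]
opening: 0.229
grasp_force: 63.6
```

```bash
python3 - <<'E'
from m import *
go(tray(-150,1,60),TY,26); c=snap("wrist"); scoop_in_tool(c); print(ctrl.get_obs()["wrist_force"])
T=tool();W=c["W"].reshape(-1,3); 
P=box(c,230,0,400,150,-.01,.08,lambda C:~orange(C)); print(np.percentile(P[:,2],[5,25,50,75,95]))
E
```

```text
tcp [ 439.4 -316.4   65.7] shift [ 1.6 -0.6  5.6] rot [ 0.  -0.1 -0. ]
handle mean [ 12.8   0.2 -34.3] dir [ 0.999 -0.005 -0.034] min [-27.8 -11.1 -75.2] max [ 42.8  10.6 -19.8] slope deg -1.9 14186
pan floor z= [-4.032e-01  1.800e-02  4.898e+01] pitch -22.0 x 69.4 106.2 12710
[-0.21021806  0.83758244 -1.34431603]
[0.01310526 0.01387887 0.01451332 0.01564205 0.03456133]
```

Call:
send_rows:
  motion:
    - [0,0,0,1.3,0,2.7,1]
    - [0,0,0,1.3,0,2.7,1]
    - [0,0,0,0,0,0,1]
    - [0,0,0,0,0,0,1]
    - [0,0,0,0,0,0,1]
    - [0,0,0,0,0,0,1]
    - [0,0,0,0,0,0,1]
    - [0,0,0,0,0,0,1]
    - [0,0,0,0,0,0,1]
    - [0,0,0,0,0,0,1]

```text
time_s: 10.65
eef_pos: [0.439, -0.316, 0.059]
eef_rot: [-0.015, 0.972, -0.066, -0.224]
wrist_force: [0.5, -0.7, -1.5]
opening: 0.225
grasp_force: 63.6
```

Call:
send_rows:
  motion:
    - [0,0,0,0,0,0,-1]
    - [0,0,0,0,0,0,-1]
    - [0,0,0,0,0,0,-1]
    - [0,5,0,0,0,0,-1]
    - [0,5,0,0,0,0,-1]
    - [0,5,0,0,0,0,-1]
    - [0,5,0,0,0,0,-1]
    - [0,6,0,0,0,0,-1]
    - [0,0,0,0,0,0,-1]
    - [0,0,0,0,0,0,-1]

```text
time_s: 11.65
eef_pos: [0.4387, -0.3163, 0.0596]
eef_rot: [0.0, 0.998, -0.069, -0.001]
wrist_force: [-0.2, -0.1, -0.2]
opening: 0.999
grasp_force: 0.0
```

```bash
python3 - <<'E'
from m import *
go(tray(-143,1,58),TY); c=snap("wrist","w4.png"); scoop_in_tool(c); print(ctrl.get_obs()["wrist_force"])
E
```

```text
tcp [ 438.7 -316.3   59.6] shift [ 6.8 -0.7  1.5] rot [ 0.   0.1 -0.1]
handle mean [ 16.6  -0.7 -29.2] dir [ 0.921 -0.002  0.389] min [-18.1 -10.5 -74.7] max [ 52.7   9.3 -11.3] slope deg 22.9 16271
pan floor z= [-2.80000e-03  1.30000e-03  5.40663e+01] pitch -0.2 x 25.3 116.9 18993
[-0.2452071  -0.53812409 -0.03110102]
```

View pics/w4.png

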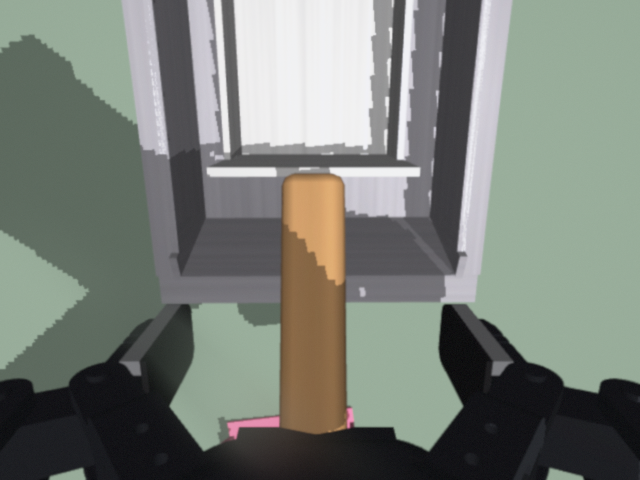

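The scoop now lies flat and aligned in the tray, its back wall at row 170. I'll regrip with the tool upright.

Call:
send_rows:
  motion:
    - [0,0,0,4,-0.7,1,-1]
    - [0,0,0,4.5,0,1,-1]
    - [0,0,0,0,0,0,-1]
    - [0,0,0,0,0,0,-1]
    - [0,0,0,0,0,0,1]
    - [0,0,0,0,0,0,1]
    - [0,0,0,0,0,0,1]
    - [0,0,0,0,0,0,1]
    - [0,0,0,0,0,0,1]
    - [0,0,0,0,0,0,1]

```text
time_s: 12.7
eef_pos: [0.4475, -0.3166, 0.0572]
eef_rot: [0.0, 0.998, -0.068, 0.0]
wrist_force: [0.4, -0.7, 1.2]
opening: 0.227
grasp_force: 59.7
```

```bash
python3 - <<'E'
from m import *
go(tray(-137,17,58),TY); c=snap("wrist"); scoop_in_tool(c); print(ctrl.get_obs()["wrist_force"],ctrl.get_obs()["opening"])
E
```

```text
tcp [ 447.5 -316.6   57.2] shift [  4.  -15.7  -0.8] rot [ 0. -0. -0.]
handle mean [ 13.    0.4 -29.8] dir [0.92  0.001 0.392] min [-18.   -9.3 -74.6] max [ 44.7  10.3 -11.8] slope deg 23.1 14226
pan floor z= [-1.80000e-03 -1.00000e-04  5.16471e+01] pitch -0.1 x 26.0 117.0 21461
[-0.47402627  0.13215723  1.24896541] 0.22725551647397654
```

Call:
send_rows:
  motion:
    - [0,0,0,0,-5,-0.5,1]
    - [0,0,0,0,-5,0,1]
    - [0,0,0,0,-5,0,1]
    - [0,0,0,0,0,0,1]
    - [0,0,0,0,0,0,1]
    - [0,0,0,6,0,0,1]
    - [0,0,0,6,0,0,1]
    - [0,0,0,6,0,0,1]
    - [0,0,0,6,0,0,1]
    - [0,0,0,6,0,0,1]

```text
time_s: 13.75
eef_pos: [0.4798, -0.3058, 0.0574]
eef_rot: [-0.0, 0.998, -0.068, -0.0]
wrist_force: [0.5, -0.4, -1.0]
opening: 0.221
grasp_force: 59.5
```

```bash
python3 - <<'E'
from m import *
go(tray(-14,16,58),TY); c=snap("wrist"); scoop_in_tool(c); print(ctrl.get_obs()["wrist_force"],ctrl.get_obs()["opening"])
E
```

```text
tcp [ 479.8 -305.8   57.4] shift [96.5  0.4 -0.6] rot [-0.  0. -0.]
handle mean [ 12.2   0.2 -29.5] dir [0.919 0.001 0.394] min [-19.2  -9.5 -73.4] max [ 43.9  10.1 -11.5] slope deg 23.2 14212
pan floor z= [7.00000e-04 2.00000e-04 5.19333e+01] pitch 0.0 x 25.1 116.3 21508
[-0.4502871   0.00972804 -0.91737086] 0.22961329180116402
```

Call:
send_rows:
  motion:
    - [0,0,0,8,0,0,1]
    - [0,0,0,8,0,0,1]
    - [0,0,0,8,0,0,1]
    - [0,0,0,8,0,0,1]
    - [0,0,0,8,0,0,1]
    - [0,0,0,8,0,0,1]
    - [0,0,0,8,0,0,1]
    - [0,0,0,8,0,0,1]
    - [0,0,0,8,0,0,1]
    - [0,0,0,8,0,0,1]

```text
time_s: 14.8
eef_pos: [0.5591, -0.3167, 0.0575]
eef_rot: [-0.0, 0.998, -0.068, -0.0]
wrist_force: [-0.2, -0.1, -1.2]
opening: 0.228
grasp_force: 59.4
```

```bash
cat >>m.py <<'E'
def kn(c,**k):
    T=tool(); r=np.radians(TY)
    for a,uv,p,zm in knobs(c,0,0,640,480,**k):
        w=np.array(p)/1000; d=w[:2]-TO; t=[d[0]*np.cos(r)+d[1]*np.sin(r),-d[0]*np.sin(r)+d[1]*np.cos(r)]
        print("px",uv,"n",a,"tray",(np.array(t)*1000).round(0),"z",p[2],zm,"tool",((w-T[:3,3])@T[:3,:3]*1000).round(0))
E
python3 - <<'E'
from m import *
go(tray(-14,16,58),TY); c=snap("wrist","w5.png"); scoop_in_tool(c); print(ctrl.get_obs()["wrist_force"],ctrl.get_obs()["opening"]); kn(c,zhi=.06)
E
```

```text
tcp [ 559.1 -316.7   57.5] shift [16.4  0.3 -0.5] rot [-0.  0. -0.]
handle mean [ 11.9   0.2 -29.5] dir [0.919 0.001 0.395] min [-19.1  -9.4 -74.7] max [ 43.6  10.1 -11.8] slope deg 23.3 14198
pan floor z= [1.30000e-03 2.00000e-04 5.19528e+01] pitch 0.1 x 26.8 116.0 21477
[-0.67163885  1.08023075 -1.62005526] 0.22625141521767983
px [444.0, 79.0] n 4576 tray [ 54. -33.] z 29.0 34.0 tool [83. 49. 29.]
px [438.0, 175.0] n 3579 tray [ 17. -34.] z 29.0 58.0 tool [46. 50. 29.]
```

View pics/w5.png

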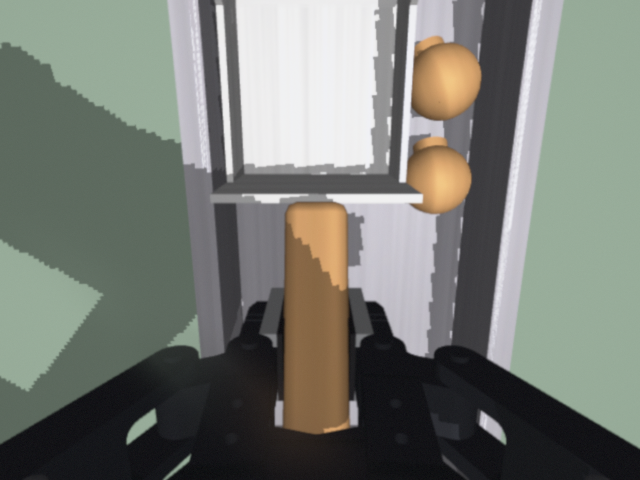

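The pan runs along the left wall and the two right-side knobs (440,80) and (438,175) stay beside it, as planned. I'll push on to the end wall.

Call:
send_rows:
  motion:
    - [0,0,0,4,0,0,1]
    - [0,0,0,4,0,0,1]
    - [0,0,0,4,0,0,1]
    - [0,0,0,4,0,0,1]
    - [0,0,0,3,0,0,1]
    - [0,0,0,0,0,0,1]
    - [0,0,0,0,0,0,1]
    - [0,0,0,0,0,0,1]
    - [0,0,0,0,0,0,1]
    - [0,0,0,0,0,0,1]

```text
time_s: 15.85
eef_pos: [0.5772, -0.3192, 0.0575]
eef_rot: [-0.0, 0.998, -0.068, -0.0]
wrist_force: [-0.0, 0.6, -1.5]
opening: 0.224
grasp_force: 59.4
```

```bash
python3 - <<'E'
from m import *
go(tray(-14,16,58),TY); c=snap("scene"); print(ctrl.get_obs()["wrist_force"],ctrl.get_obs()["opening"])
for x in knobs(c,70,215,190,350): print(x)
for x in knobs(snap("top"),450,125,530,272): print(x)
cv2.imwrite("pics/s1.png",cv2.resize(cv2.cvtColor(c["color"][200:360,60:260],cv2.COLOR_RGB2BGR),None,fx=3,fy=3))
E
```

```text
tcp [ 577.2 -319.2   57.5] shift [-1.9  0.3 -0.5] rot [-0.  0. -0.]
[ 0.31870218 -0.50145838 -1.99163751] 0.22203080790030788
(np.int32(159), [128.0, 277.0], [604.0, -323.0, 84.0], 97.0)
(np.int32(91), [113.0, 288.0], [600.0, -376.0, 29.0], 60.0)
(np.int32(108), [106.0, 304.0], [641.0, -379.0, 30.0], 37.0)
(np.int32(125), [97.0, 328.0], [701.0, -385.0, 30.0], 37.0)
(np.int32(272), [119.0, 331.0], [707.0, -339.0, 32.0], 40.0)
(np.int32(112), [474.0, 152.0], [700.0, -319.0, 31.0], 40.0)
(np.int32(79), [486.0, 153.0], [701.0, -346.0, 32.0], 43.0)
```

View pics/s1.png

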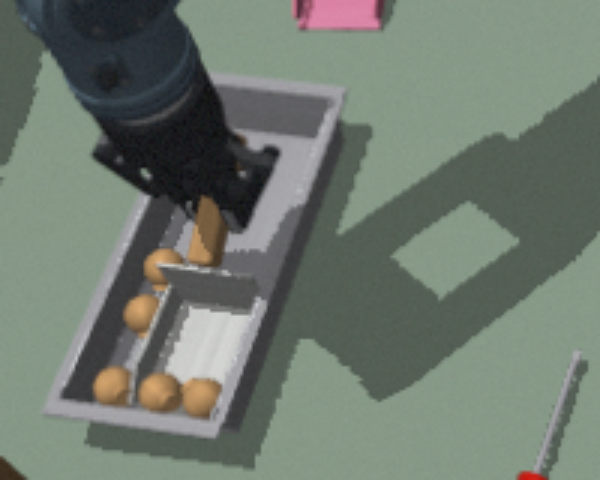

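The scene crop shows two knobs on the lip at the end wall (158,392), (200,397), one in the corner (113,385) and two beside the pan. Curling the nose up now.

Call:
send_rows:
  motion:
    - [0,2,0,0.5,0,0,1]
    - [0,2,0,0,0,0,1]
    - [0,2,0,0,0,0,1]
    - [0,2,0,0,0,0,1]
    - [0,2,0,0,0,0,1]
    - [0,2.5,0,0,0,0,1]
    - [0,2.5,0,0,0,0,1]
    - [0,2.5,0,0,0,0,1]
    - [0,2.5,0,0,0,0,1]
    - [0,0,0,0,0,0,1]

```text
time_s: 16.95
eef_pos: [0.5765, -0.3187, 0.0568]
eef_rot: [0.011, 0.983, -0.068, 0.173]
wrist_force: [-0.6, -0.6, -1.8]
opening: 0.225
grasp_force: 59.3
```

```bash
python3 - <<'E'
from m import *
go(tray(-14,16,58),TY); c=snap("wrist"); print(ctrl.get_obs()["wrist_force"],ctrl.get_obs()["opening"]); scoop_in_tool(c); kn(c,zhi=.08)
for x in knobs(snap("scene"),70,215,190,350): print(x)
E
```

```text
tcp [ 576.5 -318.7   56.8] shift [-0.7  0.7 -1.5] rot [ -0.1 -19.9  -0.1]
[ 0.84651284 -0.42569997 -2.35587277] 0.22719653553176328
handle mean [ 17.8  -0.3 -23.3] dir [ 0.787 -0.022  0.616] min [-19.2 -16.  -43.9] max [72.8 16.  25. ] slope deg 38.0 16126
pan floor z= [ 2.70000e-03 -8.00000e-04  5.16955e+01] pitch 0.2 x 44.5 116.4 14216
px [434.0, 41.0] n 2356 tray [106. -38.] z 29.0 34.0 tool [102.  54.  67.]
px [359.0, 135.0] n 4216 tray [55. -1.] z 55.0 60.0 tool [62. 17. 25.]
px [282.0, 141.0] n 4152 tray [53. 30.] z 54.0 60.0 tool [ 61. -13.  25.]
px [430.0, 161.0] n 2551 tray [ 51. -35.] z 29.0 56.0 tool [50. 52. 48.]
px [427.0, 244.0] n 3288 tray [ 14. -33.] z 28.0 34.0 tool [15. 50. 36.]
(np.int32(187), [129.0, 271.0], [592.0, -321.0, 91.0], 96.0)
(np.int32(28), [110.0, 289.0], [604.0, -381.0, 31.0], 63.0)
(np.int32(272), [124.0, 303.0], [652.0, -333.0, 56.0], 64.0)
(np.int32(28), [103.0, 302.0], [636.0, -386.0, 31.0], 39.0)
(np.int32(53), [94.0, 330.0], [704.0, -393.0, 28.0], 67.0)
```

Two knobs are settled against the back wall. Lift and refine the jar's position.

Call:
send_rows:
  motion:
    - [0,0,0,3,0,-9,1]
    - [0,0,0,6,0,-17,1]
    - [0,0,0,8,0,-22,1]
    - [0,0,0,8,0,-22,1]
    - [0,0,0,8,0,-22,1]
    - [0,0,0,8,0,-22,1]
    - [0,0,0,8,0,-22,1]
    - [0,0,0,8,0,-22,1]
    - [0,0,0,4,0,-11,1]
    - [0,0,0,0,0,0,1]

```text
time_s: 18.05
eef_pos: [0.5785, -0.3201, 0.2403]
eef_rot: [0.014, 0.982, -0.067, 0.175]
wrist_force: [-0.1, 0.6, -2.4]
opening: 0.225
grasp_force: 59.3
```

```bash
python3 - <<'E'
from m import *
from scipy.optimize import minimize
for n,b in(("top",(150,190,245,280)),("scene",(380,205,465,285))):
    c=snap(n); P=box(c,*b,.107,.117)[:,:2]
    f=lambda q:np.sum(np.minimum(abs(np.hypot(P[:,0]-q[0],P[:,1]-q[1])-.052),.006))
    g=min(((f((x,y)),x,y) for x in np.arange(.44,.54,.002) for y in np.arange(.28,.38,.002)))
    r=minimize(f,g[1:],method="Nelder-Mead"); J=r.x; print(n,J.round(4),f(J),len(P))
    # bail: points beyond the glass radius, above 0.08
    Q=box(c,*b,.075,.2); d=np.hypot(*(Q[:,:2]-J).T); Q=Q[(d>.060)&(d<.12)]
    for lo in np.arange(.075,.16,.008):
        k=(Q[:,2]>lo)&(Q[:,2]<lo+.008)
        if k.sum(): print(lo.round(3),k.sum(),((Q[k].min(0)[:2]-J)*1e3).round(0),((Q[k].max(0)[:2]-J)*1e3).round(0))
    np.save(n+"Q.npy",Q-np.r_[J,0])
c=snap("wrist"); scoop_in_tool(c); kn(c,zlo=.1,zhi=.3); go(tray(0,0,250),20)
c=snap("top"); cv2.imwrite("pics/t2.png",cv2.resize(cv2.cvtColor(c["color"][170:300,140:320],cv2.COLOR_RGB2BGR),None,fx=4,fy=4))
E
```

```text
top [0.4889 0.3336] 1.726176566611235 569
0.083 37 [-17. -73.] [34. 73.]
0.091 85 [-17. -76.] [53. 73.]
0.099 65 [  6. -81.] [80. 66.]
0.107 193 [ 29. -82.] [82. 60.]
0.115 6 [ 63. -34.] [78. 32.]
scene [0.4912 0.3332] 1.8906111710579583 619
0.083 14 [-17. -64.] [24. 71.]
0.091 53 [-19. -74.] [32. 71.]
0.099 40 [  6. -79.] [62. 66.]
0.107 188 [ 32. -83.] [82. 62.]
0.115 21 [ 55. -74.] [82. 51.]
handle mean [ 20.4   0.1 -22.8] dir [ 0.773 -0.027  0.634] min [-17.7 -16.  -44.6] max [74.6 16.  25. ] slope deg 39.4 16610
pan floor z= [ 3.30000e-03 -1.10000e-03  5.06533e+01] pitch 0.2 x 45.9 117.8 14198
px [322.0, 138.0] n 8424 tray [55. 12.] z 234.0 240.0 tool [63.  5. 25.]
px [316.0, 318.0] n 14219 tray [-11.  17.] z 269.0 273.0 tool [ 13.   0. -31.]
tcp [ 576.7 -318.6  235.6] shift [16.8 16.8 -9.2] rot [  4.8 -19.5 -27.5]
```

View pics/t2.png

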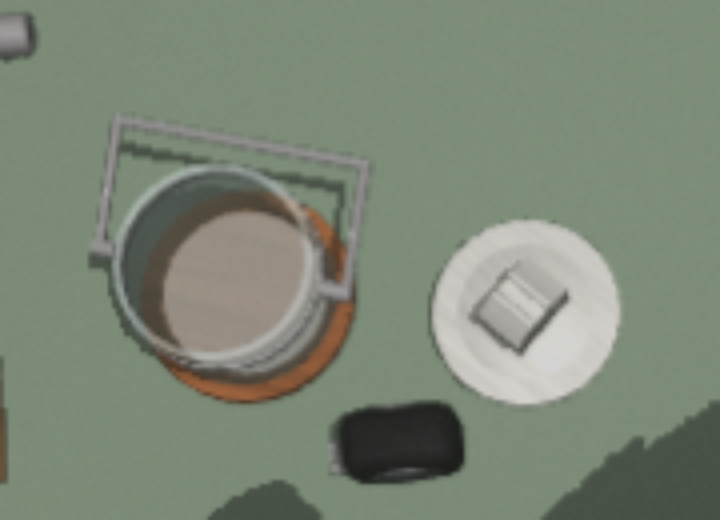

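Crossbar (118,118)–(368,163) in the crop gives a jar yaw of about -10°, and the bail leans low (about 20°) at +x. Both knobs are still in the pan. Yaw and carry.

Call:
send_rows:
  motion:
    - [1.2,0,-3.2,0,0,0,1]
    - [1.6,0,-4.4,0,0,0,1]
    - [1.6,0,-4.4,0,0,0,1]
    - [1.6,0,-4.4,0,0,0,1]
    - [1.6,0,-4.4,0,0,0,1]
    - [1.2,0,-3.2,0,0,0,1]
    - [0.7,0,-2,0,0,0,1]
    - [0,0,0,0,0,0,1]
    - [0,0,0,0,0,0,1]
    - [0,0,0,0,0,0,1]

```text
time_s: 19.25
eef_pos: [0.5772, -0.3189, 0.2365]
eef_rot: [-0.031, 0.97, 0.169, 0.171]
wrist_force: [-0.5, 0.2, -1.9]
opening: 0.23
grasp_force: 59.3
```

```bash
python3 - <<'E'
from m import *
go([.3448,.2807,.25],20,-20)
E
```

```text
tcp [ 577.2 -318.9  236.5] shift [ -10.1 -642.8  -17. ] rot [-0.   0.  -0.2]
```

Call:
send_rows:
  motion:
    - [0,0,0,0,-10,-1,1]
    - [0,0,0,0,-20,-1,1]
    - [0,0,0,0,-30,-1,1]
    - [0,0,0,0,-35,-1,1]
    - [0,0,0,0,-35,-1,1]
    - [0,0,0,0,-35,-1,1]
    - [0,0,0,0,-35,-1,1]
    - [0,0,0,0,-35,-1,1]
    - [0,0,0,0,-35,-1,1]
    - [0,0,0,0,-35,-1,1]

```text
time_s: 20.25
eef_pos: [0.4693, -0.0316, 0.2467]
eef_rot: [-0.03, 0.97, 0.17, 0.171]
wrist_force: [0.1, -0.8, -1.6]
opening: 0.231
grasp_force: 59.3
```

Call:
send_rows:
  motion:
    - [0,0,0,-1,-35,-1,1]
    - [0,0,0,-1,-35,-1,1]
    - [0,0,0,-1,-35,-1,1]
    - [0,0,0,-1,-35,-1,1]
    - [0,0,0,-1,-35,-1,1]
    - [0,0,0,-1,-35,-1,1]
    - [0,0,0,-1,-35,-1,1]
    - [0,0,0,-1,-35,0,1]
    - [0,0,0,-1,-30,0,1]
    - [0,0,0,-1,-20,0,1]

```text
time_s: 21.25
eef_pos: [0.3453, 0.2748, 0.2501]
eef_rot: [-0.031, 0.97, 0.171, 0.171]
wrist_force: [-0.5, 0.4, -1.5]
opening: 0.224
grasp_force: 59.3
```

```bash
python3 - <<'E'
from m import *
ctrl.camera("wrist");ctrl.camera("wrist")
go([.3448,.2807,.1406],20,-20); c=snap("wrist"); scoop_in_tool(c); kn(c,zlo=.1,zhi=.3)
E
```

```text
tcp [345.2 275.  249.9] shift [-35.9  -5.3 103.2] rot [-0.1  0.   0.1]
handle mean [ 19.6  -0.6 -22.2] dir [0.777 0.012 0.63 ] min [-18.4 -16.  -43.9] max [73.1 16.  25. ] slope deg 39.0 16665
pan floor z= [4.40000e-03 6.00000e-04 5.11224e+01] pitch 0.3 x 44.7 116.6 14022
px [316.0, 138.0] n 8302 tray [-264.  605.] z 248.0 254.0 tool [62. -1. 25.]
px [316.0, 318.0] n 14260 tray [-321.  574.] z 282.0 286.0 tool [ 12.  -1. -30.]
```

Now lower to the pour start.

Call:
send_rows:
  motion:
    - [0,0,0,-3,-5,8,1]
    - [0,0,0,-5,0,14,1]
    - [0,0,0,-5,0,15,1]
    - [0,0,0,-6,0,16,1]
    - [0,0,0,-6,0,16,1]
    - [0,0,0,-5,0,16,1]
    - [0,0,0,-4,0,12,1]
    - [0,0,0,-2,0,6,1]
    - [0,0,0,0,0,0,1]
    - [0,0,0,0,0,0,1]

```text
time_s: 22.4
eef_pos: [0.3474, 0.2779, 0.1413]
eef_rot: [-0.03, 0.97, 0.169, 0.171]
wrist_force: [-0.3, 0.2, -0.7]
opening: 0.224
grasp_force: 59.5
```

```bash
python3 - <<'E'
from m import *
go([.3448,.2807,.1406],20,-20); c=snap("wrist"); kn(c,zlo=.08,zhi=.3)
T=tool(); p=T[:3,:3]@np.array([.132,.0005,.054])+T[:3,3]; print("lip",p.round(4))
s=snap("scene"); cv2.imwrite("pics/s2.png",cv2.resize(cv2.cvtColor(s["color"][130:310,330:530],cv2.COLOR_RGB2BGR),None,fx=3,fy=3))
E
```

```text
tcp [347.4 277.9 141.3] shift [-1.6 -3.5  0.2] rot [ 0.  -0.  -0.2]
px [315.0, 138.0] n 8264 tray [-262.  608.] z 139.0 146.0 tool [61. -0. 25.]
px [316.0, 318.0] n 14279 tray [-319.  577.] z 174.0 177.0 tool [ 12.   1. -30.]
lip [0.4818 0.326  0.1363]
```

View pics/s2.png

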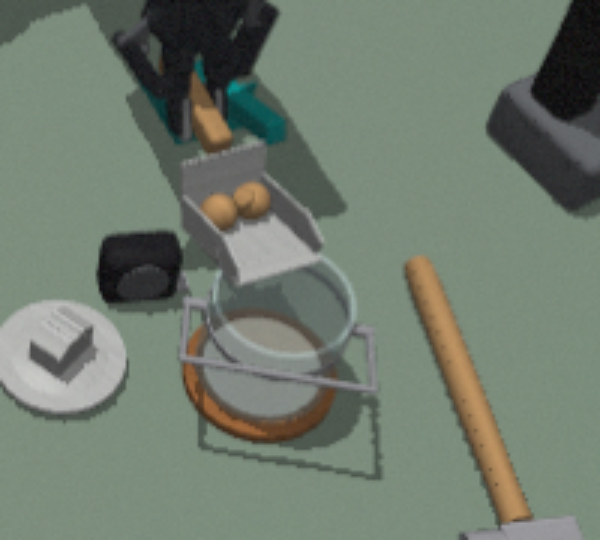

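The pan with two knobs, at (235,205) in the crop, has its lip over the jar mouth. Pour about the lip.

Call:
send_rows:
  motion:
    - [0,0,0,2,-4,0,1]
    - [0,-4,0,4.1,0,-9.1,1]
    - [0,-4,0,4.1,0,-9.1,1]
    - [0,-4,0,4.1,0,-9.1,1]
    - [0,-4,0,4.1,0,-9.1,1]
    - [0,-4,0,4.1,0,-9.1,1]
    - [0,-4,0,4.1,0,-9.1,1]
    - [0,-4,0,4.1,0,-9.1,1]
    - [0,-4,0,4.1,0,-9.1,1]
    - [0,-4,0,4.1,0,-9.1,1]

```text
time_s: 23.5
eef_pos: [0.377, 0.2936, 0.2256]
eef_rot: [0.024, 0.975, 0.171, -0.137]
wrist_force: [0.4, 1.5, -1.6]
opening: 0.224
grasp_force: 59.4
```

Call:
send_rows:
  motion:
    - [0,-4,0,4.1,0,-9.1,1]
    - [0,-4,0,4.1,0,-9.1,1]
    - [0,-4,0,4.1,0,-9.1,1]
    - [0,-4,0,4.1,0,-9.1,1]
    - [0,-4,0,4.1,0,-9.1,1]
    - [0,-4,0,4.1,0,-9.1,1]
    - [0,0,0,0,0,0,1]
    - [0,0,0,0,0,0,1]
    - [0,0,0,0,0,0,1]
    - [0,0,0,0,0,0,1]

```text
time_s: 24.5
eef_pos: [0.4187, 0.3085, 0.2634]
eef_rot: [0.059, 0.926, 0.162, -0.336]
wrist_force: [0.1, -0.8, -1.1]
opening: 0.225
grasp_force: 59.5
```

```bash
python3 - <<'E'
from m import *
go([.3448,.2807,.1406],20,20); 
T=tool(); p=T[:3,:3]@np.array([.132,.0005,.054])+T[:3,3]; print("lip",p.round(4)); print(ctrl.get_obs()["q"].round(2))
for n in("scene","top","wrist"):
    for x in knobs(snap(n),0,0,640,480): print(n,x)
E
```

```text
tcp [418.7 308.5 263.4] shift [ 18.    1.1 144.9] rot [-0.1 19.9 -0.1]
lip [0.4816 0.3308 0.1373]
[0.39 0.53 1.24 0.03 2.07 1.62]
scene (np.int32(764), [486.0, 260.0], [521.0, 496.0, 25.0], 33.0)
scene (np.int32(22), [394.0, 244.0], [468.0, 279.0, 15.0], 112.0)
scene (np.int32(23), [426.0, 245.0], [490.0, 351.0, 47.0], 52.0)
scene (np.int32(237), [413.0, 267.0], [535.0, 317.0, 14.0], 33.0)
scene (np.int32(134), [114.0, 289.0], [603.0, -372.0, 29.0], 39.0)
scene (np.int32(137), [107.0, 304.0], [642.0, -377.0, 28.0], 37.0)
scene (np.int32(145), [97.0, 328.0], [700.0, -385.0, 30.0], 37.0)
scene (np.int32(3081), [27.0, 387.0], [857.0, -438.0, 122.0], 127.0)
scene (np.int32(583), [230.0, 382.0], [811.0, -87.0, 25.0], 32.0)
scene (np.int32(2245), [160.0, 403.0], [865.0, -210.0, 62.0], 67.0)
top (np.int32(1558), [581.0, 72.0], [868.0, -563.0, 121.0], 131.0)
top (np.int32(1690), [531.0, 79.0], [849.0, -439.0, 121.0], 128.0)
top (np.int32(1266), [429.0, 86.0], [859.0, -211.0, 61.0], 68.0)
top (np.int32(366), [377.0, 113.0], [806.0, -88.0, 24.0], 33.0)
top (np.int32(102), [503.0, 156.0], [692.
[... 247 characters left out ...]
0], [512.0, 307.0, 46.0], 157.0)
top (np.int32(38), [224.0, 252.0], [468.0, 280.0, 14.0], 21.0)
top (np.int32(19), [217.0, 261.0], [447.0, 296.0, 15.0], 26.0)
top (np.int32(363), [482.0, 361.0], [211.0, -286.0, 91.0], 110.0)
wrist (np.int32(1567), [22.0, 415.0], [-1043.0, 743.0, 48.0], 130.0)
wrist (np.int32(422), [141.0, 426.0], [-950.0, 391.0, 81.0], 132.0)
wrist (np.int32(97), [278.0, 420.0], [-951.0, -47.0, 40.0], 63.0)
wrist (np.int32(57), [353.0, 423.0], [-951.0, -333.0, 33.0], 48.0)
wrist (np.int32(306), [625.0, 429.0], [-512.0, -1101.0, 69.0], 79.0)
wrist (np.int32(52), [499.0, 437.0], [-1044.0, -1064.0, 23.0], 43.0)
wrist (np.int32(66), [182.0, 464.0], [-950.0, 250.0, 182.0], 199.0)
```

Two knobs are in the jar (tops at 47 mm) and three remain in the tray. Return, levelling and yawing back.

Call:
send_rows:
  motion:
    - [0,5,0,0,0,-5,1]
    - [0,5,0,0,0,-5,1]
    - [0,5,0,0,0,0,1]
    - [0,5,0,0,0,0,1]
    - [0,5,0,0,0,0,1]
    - [0,5,0,0,0,0,1]
    - [0,5,0,0,0,0,1]
    - [0,5,0,0,0,0,1]
    - [0,0,0,0,10,0,1]
    - [0,0,0,0,20,0,1]

```text
time_s: 25.65
eef_pos: [0.4342, 0.2822, 0.2712]
eef_rot: [-0.0, 0.985, 0.173, -0.0]
wrist_force: [1.0, -0.1, -1.7]
opening: 0.228
grasp_force: 59.5
```

Call:
send_rows:
  motion:
    - [0,0,0,0,30,0,1]
    - [0,0,0,0,35,0,1]
    - [0,0,0,0,40,0,1]
    - [0,0,0,0,40,0,1]
    - [0,0,0,0,40,0,1]
    - [0,0,0,0,40,0,1]
    - [0,0,0,0,40,0,1]
    - [0,0,0,0,40,0,1]
    - [0,0,0,0,40,0,1]
    - [0,0,0,0,40,0,1]

```text
time_s: 26.65
eef_pos: [0.5659, -0.0822, 0.2703]
eef_rot: [-0.001, 0.985, 0.172, -0.001]
wrist_force: [0.6, 0.1, -2.2]
opening: 0.231
grasp_force: 59.5
```

Call:
send_rows:
  motion:
    - [0,0,0,0,40,0,1]
    - [0,0,0,0,40,0,1]
    - [0,0,0,0,30,0,1]
    - [0,0,0,0,15,0,1]
    - [0,0,5,0,0,0,1]
    - [0,0,6,0,0,0,1]
    - [0,0,6,0,0,0,1]
    - [0,0,6,0,0,0,1]
    - [0,0,5,0,0,0,1]
    - [0,0,0,0,0,0,1]

```text
time_s: 27.65
eef_pos: [0.6079, -0.1969, 0.2701]
eef_rot: [-0.001, 0.997, -0.071, -0.001]
wrist_force: [-0.3, -0.4, -1.5]
opening: 0.226
grasp_force: 59.5
```

```bash
python3 - <<'E'
from m import *
ctrl.camera("wrist");go(tray(-142,-16,120),TY); c=snap("wrist"); scoop_in_tool(c); kn(c,zhi=.06)
E
```

```text
tcp [ 608.  -197.   270.2] shift [-143.1  158.3  150.1] rot [-0.1  0.1 -0.2]
handle mean [ 12.9   0.3 -29.7] dir [0.919 0.002 0.393] min [-18.2  -9.3 -74.2] max [ 44.7  10.1 -12.2] slope deg 23.2 14183
pan floor z= [3.00000e-04 4.00000e-04 5.17163e+01] pitch 0.0 x 45.3 117.1 21449
px [154.0, 22.0] n 1288 tray [150. 277.] z 22.0 27.0 tool [ 148. -136.  248.]
px [520.0, 67.0] n 1069 tray [111. -32.] z 29.0 34.0 tool [110. 174. 241.]
px [509.0, 136.0] n 924 tray [ 55. -31.] z 28.0 34.0 tool [ 54. 172. 242.]
px [504.0, 180.0] n 866 tray [ 17. -32.] z 28.0 35.0 tool [ 15. 174. 242.]
```

Call:
send_rows:
  motion:
    - [0,0,0,-12,12,12,1]
    - [0,0,0,-25,25,25,1]
    - [0,0,0,-25,29,25,1]
    - [0,0,0,-25,29,25,1]
    - [0,0,0,-25,29,25,1]
    - [0,0,0,-20,22,25,1]
    - [0,0,0,-11,12,13,1]
    - [0,0,0,0,0,0,1]
    - [0,0,0,0,0,0,1]
    - [0,0,0,0,0,0,1]

```text
time_s: 28.75
eef_pos: [0.446, -0.3335, 0.1216]
eef_rot: [0.0, 0.998, -0.07, 0.001]
wrist_force: [0.4, 0.4, -1.9]
opening: 0.227
grasp_force: 59.5
```

```bash
python3 - <<'E'
from m import *
ctrl.camera("wrist");go(tray(-142,-16,58),TY); c=snap("wrist"); scoop_in_tool(c); kn(c,zhi=.06)
E
```

```text
tcp [ 446.  -333.4  121.6] shift [-1.9  0.4 63.6] rot [ 0.  -0.1 -0.2]
handle mean [ 13.1   0.4 -29.9] dir [0.92  0.002 0.393] min [-17.9  -9.4 -74. ] max [ 45.   10.3 -12.1] slope deg 23.1 14246
pan floor z= [-7.00000e-04 -2.00000e-04  5.15725e+01] pitch -0.0 x 45.4 117.3 21467
```

Call:
send_rows:
  motion:
    - [0,0,0,0,0.4,10,1]
    - [0,0,0,0,0,15,1]
    - [0,0,0,0,0,15,1]
    - [0,0,0,0,0,12,1]
    - [0,0,0,0,0,7,1]
    - [0,0,0,0,0,4,1]
    - [0,0,0,0,0,1,1]
    - [0,0,0,0,0,0,1]
    - [0,0,0,0,0,0,1]
    - [0,0,0,0,0,0,1]

```text
time_s: 29.85
eef_pos: [0.4449, -0.3346, 0.057]
eef_rot: [0.0, 0.997, -0.071, 0.001]
wrist_force: [-1.1, 0.4, 5.2]
opening: 0.228
grasp_force: 60.4
```

```bash
python3 - <<'E'
from m import *
go(tray(-14,-16,57.5),TY); c=snap("wrist"); scoop_in_tool(c); kn(c,zhi=.06); print(ctrl.get_obs()["wrist_force"])
E
```

```text
tcp [ 444.9 -334.6   57. ] shift [127.1  -1.6  -0.3] rot [ 0.  -0.1 -0.3]
handle mean [ 13.    0.3 -29.7] dir [ 0.921 -0.     0.39 ] min [-18.9  -9.4 -74.3] max [ 44.7  10.2 -12.1] slope deg 23.0 14249
pan floor z= [-4.10000e-03  3.00000e-04  5.16913e+01] pitch -0.2 x 25.1 117.0 21414
[-0.19607698 -0.32625936  5.2939165 ]
```

Call:
send_rows:
  motion:
    - [0,0,-0.3,0,-1.8,-0.4,1]
    - [0,0,0,5,0,0,1]
    - [0,0,0,7,0,0,1]
    - [0,0,0,7,0,0,1]
    - [0,0,0,7,0,0,1]
    - [0,0,0,7,0,0,1]
    - [0,0,0,8,0,0,1]
    - [0,0,0,8,0,0,1]
    - [0,0,0,8,0,0,1]
    - [0,0,0,8,0,0,1]

```text
time_s: 30.9
eef_pos: [0.5093, -0.3413, 0.0572]
eef_rot: [-0.0, 0.998, -0.068, -0.0]
wrist_force: [-2.7, 0.3, 6.9]
opening: 0.225
grasp_force: 60.7
```

```bash
python3 - <<'E'
from m import *
go(tray(-12,-16,57.5),TY); c=snap("wrist"); scoop_in_tool(c); print(ctrl.get_obs()["wrist_force"])
E
```

```text
tcp [ 509.3 -341.3   57.2] shift [64.4  1.2 -0.3] rot [ 0.  0. -0.]
handle mean [ 11.9   0.3 -29.7] dir [0.92  0.001 0.393] min [-19.1  -9.5 -74.6] max [ 43.7  10.2 -12.3] slope deg 23.1 14228
pan floor z= [-8.00000e-04  2.00000e-04  5.16552e+01] pitch -0.0 x 25.4 115.9 21438
[-0.37793971 -1.63233065  0.8782629 ]
```

Call:
send_rows:
  motion:
    - [0,0,0,7,0.5,0,1]
    - [0,0,0,7,0,0,1]
    - [0,0,0,7,0,0,1]
    - [0,0,0,7,0,0,1]
    - [0,0,0,7,0,0,1]
    - [0,0,0,7,0,0,1]
    - [0,0,0,6,0,0,1]
    - [0,0,0,5,0,0,1]
    - [0,0,0,4,0,0,1]
    - [0,0,0,4,0,0,1]

```text
time_s: 31.95
eef_pos: [0.5638, -0.3497, 0.0572]
eef_rot: [-0.001, 0.998, -0.067, -0.006]
wrist_force: [-34.0, 3.3, 25.3]
opening: 0.228
grasp_force: 65.8
```

Call:
send_rows:
  motion:
    - [0,0,0,3,0,0,1]
    - [0,0,0,0,0,0,1]
    - [0,0,0,0,0,0,1]
    - [0,0,0,0,0,0,1]
    - [0,0,0,0,0,0,1]
    - [0,0,0,0,0,0,1]
    - [0,0,0,0,0,0,1]
    - [0,0,0,0,0,0,1]
    - [0,0,0,0,0,0,1]
    - [0,0,0,0,0,0,1]

```text
time_s: 32.95
eef_pos: [0.5648, -0.3499, 0.0572]
eef_rot: [-0.001, 0.998, -0.067, -0.008]
wrist_force: [-35.0, 4.8, 26.6]
opening: 0.226
grasp_force: 70.4
```

```bash
python3 - <<'E'
from m import *
go(tray(-12,-16,57.5),TY); print(ctrl.get_obs()["wrist_force"])
for n,b in (("scene",(70,215,190,350)),("top",(450,125,530,272))):
    for a,uv,p,zm in knobs(snap(n),*b):
        d=np.array(p[:2])/1000-TO; r=np.radians(TY); print(n,uv,a,"tray",(1000*d[0]*np.cos(r)+1000*d[1]*np.sin(r)).round(),(-1000*d[0]*np.sin(r)+1000*d[1]*np.cos(r)).round(),p[2],zm)
E
```

```text
tcp [ 564.8 -349.9   57.2] shift [ 8.2  0.2 -0.4] rot [-0.1  0.9  0.1]
[-34.96750178   4.78500088  26.5742773 ]
scene [115.0, 273.0] 164 tray 8.0 -15.0 84.0 95.0
scene [105.0, 322.0] 279 tray 99.0 -21.0 32.0 41.0
scene [119.0, 332.0] 137 tray 118.0 20.0 31.0 39.0
top [481.0, 153.0] 105 tray 112.0 17.0 31.0 40.0
top [497.0, 160.0] 187 tray 102.0 -20.0 32.0 43.0
```

It is jammed at 35 N: one knob, at tray (115,18), sits ahead of the pan's left wall. Back off, shift left, push again.

Call:
send_rows:
  motion:
    - [0,0,0,-6,0,-0.3,1]
    - [0,0,0,-6,0,0,1]
    - [0,0,0,-6,0,0,1]
    - [0,0,0,-6,0,0,1]
    - [0,0,0,0,0,0,1]
    - [0,0,0,0,-4,0,1]
    - [0,0,0,0,-4,0,1]
    - [0,0,0,0,0,0,1]
    - [0,0,0,0,0,0,1]
    - [0,0,0,0,0,0,1]

```text
time_s: 34.05
eef_pos: [0.5498, -0.3385, 0.0569]
eef_rot: [-0.001, 0.998, -0.068, 0.0]
wrist_force: [0.3, 1.4, 4.1]
opening: 0.223
grasp_force: 60.4
```

```bash
cat >> m.py <<'E'
def st():
    go(tray(-12,-8,57.5),TY); print(ctrl.get_obs()["wrist_force"].round(1))
    r=np.radians(TY)
    for n,b in (("scene",(70,215,190,350)),("top",(450,125,530,272))):
        c=snap(n)
        for a,uv,p,zm in knobs(c,*b):
            d=np.array(p[:2])/1000-TO; print(n,uv,a,"tray",(1000*d[0]*np.cos(r)+1000*d[1]*np.sin(r)).round(),(-1000*d[0]*np.sin(r)+1000*d[1]*np.cos(r)).round(),p[2],zm)
    c=snap("wrist"); scoop_in_tool(c); kn(c,zhi=.08)
E
python3 -c "
from m import *
st()"
```

```text
tcp [ 549.8 -338.5   56.9] shift [24.6  1.5 -0.6] rot [-0.1  0.  -0. ]
[0.3 1.4 4.1]
scene [122.0, 266.0] 163 tray -9.0 -6.0 84.0 98.0
scene [115.0, 310.0] 142 tray 71.0 -7.0 32.0 41.0
scene [101.0, 328.0] 134 tray 116.0 -22.0 30.0 37.0
scene [117.0, 331.0] 133 tray 117.0 13.0 29.0 37.0
top [484.0, 154.0] 106 tray 110.0 10.0 29.0 41.0
top [498.0, 156.0] 104 tray 109.0 -24.0 30.0 39.0
top [491.0, 173.0] 94 tray 65.0 -8.0 33.0 40.0
handle mean [ 13.    0.1 -29.8] dir [ 0.922 -0.009  0.386] min [-18.3  -9.9 -74.2] max [90.  10.  24.9] slope deg 22.7 14251
pan floor z= [-9.70000e-03 -3.00000e-04  5.17144e+01] pitch -0.6 x 25.2 117.0 16485
px [329.0, 34.0] n 4875 tray [ 63. -12.] z 32.0 38.0 tool [100.   5.  25.]
px [315.0, 231.0] n 3331 tray [-0. -7.] z 77.0 80.0 tool [ 37.   0. -20.]
```

One knob is in the pan, with two abreast at the end wall, centred ahead. Push.

Call:
send_rows:
  motion:
    - [0,0,0,4,0,-0.2,1]
    - [0,0,0,4,0,0,1]
    - [0,0,0,4,0,0,1]
    - [0,0,0,4,0,0,1]
    - [0,0,0,4,0,0,1]
    - [0,0,0,3,0,0,1]
    - [0,0,0,2,0,0,1]
    - [0,0,0,0,0,0,1]
    - [0,0,0,0,0,0,1]
    - [0,0,0,0,0,0,1]

```text
time_s: 35.2
eef_pos: [0.5742, -0.3427, 0.057]
eef_rot: [-0.0, 0.998, -0.069, -0.0]
wrist_force: [-1.5, -2.3, 4.2]
opening: 0.223
grasp_force: 60.3
```

```bash
python3 -c "
from m import *
st()"
```

```text
tcp [ 574.2 -342.7   57. ] shift [-0.1  0.6 -0.5] rot [-0.   0.  -0.1]
[-1.5 -2.3  4.2]
scene [117.0, 276.0] 166 tray 16.0 -7.0 83.0 96.0
scene [109.0, 326.0] 411 tray 113.0 -6.0 33.0 42.0
top [491.0, 157.0] 275 tray 106.0 -4.0 32.0 44.0
handle mean [ 13.5   0.3 -29.3] dir [0.907 0.003 0.421] min [-18.4  -9.7 -74.4] max [90.  11.3 25. ] slope deg 24.9 14328
pan floor z= [-6.20000e-03 -2.00000e-04  5.17142e+01] pitch -0.4 x 25.1 116.9 15650
px [324.0, 35.0] n 5672 tray [ 87. -11.] z 31.0 37.0 tool [99.  4. 26.]
px [315.0, 231.0] n 3307 tray [25. -8.] z 77.0 80.0 tool [ 37.   0. -20.]
```

Call:
send_rows:
  motion:
    - [0,2,0,0.5,0,0,1]
    - [0,2,0,0,0,0,1]
    - [0,2,0,0,0,0,1]
    - [0,2,0,0,0,0,1]
    - [0,2,0,0,0,0,1]
    - [0,2.5,0,0,0,0,1]
    - [0,2.5,0,0,0,0,1]
    - [0,2.5,0,0,0,0,1]
    - [0,2.5,0,0,0,0,1]
    - [0,0,0,0,0,0,1]

```text
time_s: 36.35
eef_pos: [0.5729, -0.3407, 0.0548]
eef_rot: [0.01, 0.983, -0.068, 0.172]
wrist_force: [0.5, 1.1, -2.8]
opening: 0.225
grasp_force: 59.5
```

```bash
python3 -c "
from m import *
st()"
```

```text
tcp [ 572.9 -340.7   54.8] shift [ 2.3  2.4 -2. ] rot [ -0.2 -19.8  -0.1]
[ 0.5  1.1 -2.8]
scene [120.0, 270.0] 182 tray 2.0 -6.0 88.0 94.0
scene [113.0, 306.0] 368 tray 76.0 0.0 59.0 69.0
top [493.0, 168.0] 340 tray 69.0 -2.0 58.0 71.0
top [495.0, 188.0] 91 tray 9.0 -4.0 87.0 95.0
handle mean [ 23.5  -0.6 -18.9] dir [ 0.794 -0.026  0.608] min [-18.8 -16.  -73.8] max [90. 16. 25.] slope deg 37.4 17886
pan floor z= [1.12500e-01 3.90000e-03 3.96807e+01] pitch 6.4 x 44.2 116.3 6003
px [312.0, 101.0] n 13571 tray [69. -3.] z 58.0 67.0 tool [76. -4. 26.]
```

All three are aboard and the tray is empty. Lift, yaw, carry.

Call:
send_rows:
  motion:
    - [0,0,0,3,0,-9,1]
    - [0,0,0,6,0,-17,1]
    - [0,0,0,8,0,-22,1]
    - [0,0,0,8,0,-22,1]
    - [0,0,0,8,0,-22,1]
    - [0,0,0,8,0,-22,1]
    - [0,0,0,8,0,-22,1]
    - [0,0,0,8,0,-22,1]
    - [0,0,0,5,0,-16,1]
    - [0,0,0,0,0,0,1]

```text
time_s: 37.5
eef_pos: [0.5751, -0.3437, 0.2465]
eef_rot: [0.014, 0.982, -0.067, 0.176]
wrist_force: [0.3, -0.3, -1.3]
opening: 0.225
grasp_force: 59.5
```

Call:
send_rows:
  motion:
    - [1.2,0,-3.2,0,0,0,1]
    - [1.6,0,-4.4,0,0,0,1]
    - [1.6,0,-4.4,0,0,0,1]
    - [1.6,0,-4.4,0,0,0,1]
    - [1.6,0,-4.4,0,0,0,1]
    - [1.2,0,-3.2,0,0,0,1]
    - [0.7,0,-2.2,0,0,0,1]
    - [0,0,0,0,0,0,1]
    - [0,0,0,0,0,0,1]
    - [0,0,0,0,0,0,1]

```text
time_s: 38.5
eef_pos: [0.5735, -0.3421, 0.2414]
eef_rot: [-0.03, 0.97, 0.171, 0.171]
wrist_force: [0.1, 0.3, -2.1]
opening: 0.225
grasp_force: 59.5
```

```bash
python3 - <<'E'
from m import *
go([.3448,.2807,.25],20,-20); c=snap("wrist"); scoop_in_tool(c); kn(c,zlo=.1,zhi=.3)
E
```

```text
tcp [ 573.5 -342.1  241.4] shift [   1.  -663.4   -8.5] rot [-0. -0. -0.]
handle mean [ 24.4  -0.3 -18.6] dir [ 0.792 -0.027  0.61 ] min [-18.5 -16.  -43.5] max [90. 16. 25.] slope deg 37.6 17916
pan floor z= [1.60100e-01 8.50000e-03 3.41713e+01] pitch 9.1 x 44.6 116.8 5345
px [573.0, 31.0] n 6989 tray [228. -82.] z 120.0 122.0 tool [126. 179. 175.]
px [312.0, 101.0] n 13638 tray [60. 28.] z 243.0 252.0 tool [76.  3. 26.]
px [316.0, 318.0] n 14177 tray [-11.  -7.] z 274.0 277.0 tool [ 12.   0. -30.]
```

Call:
send_rows:
  motion:
    - [0,0,0,0,-10,0,1]
    - [0,0,0,0,-20,-1,1]
    - [0,0,0,0,-30,-1,1]
    - [0,0,0,0,-36,-1,1]
    - [0,0,0,0,-36,0,1]
    - [0,0,0,0,-36,-1,1]
    - [0,0,0,0,-36,0,1]
    - [0,0,0,0,-36,-1,1]
    - [0,0,0,0,-36,0,1]
    - [0,0,0,0,-36,0,1]

```text
time_s: 39.55
eef_pos: [0.464, -0.048, 0.2464]
eef_rot: [-0.03, 0.97, 0.171, 0.172]
wrist_force: [0.7, -0.5, -2.1]
opening: 0.226
grasp_force: 59.4
```

Call:
send_rows:
  motion:
    - [0,0,0,0,-36,0,1]
    - [0,0,0,0,-36,0,1]
    - [0,0,0,0,-36,0,1]
    - [0,0,0,0,-36,0,1]
    - [0,0,0,0,-36,0,1]
    - [0,0,0,0,-36,0,1]
    - [0,0,0,0,-36,0,1]
    - [0,0,0,0,-36,0,1]
    - [0,0,0,0,-33,0,1]
    - [0,0,0,0,-22,0,1]

```text
time_s: 40.55
eef_pos: [0.3456, 0.2745, 0.2464]
eef_rot: [-0.031, 0.97, 0.172, 0.171]
wrist_force: [-0.2, -0.0, -3.2]
opening: 0.227
grasp_force: 59.4
```

```bash
python3 - <<'E'
from m import *
ctrl.camera("wrist");ctrl.camera("wrist")
go([.3468,.2807,.1406],20,-20); c=snap("wrist"); scoop_in_tool(c); kn(c,zlo=.1,zhi=.3)
E
```

```text
tcp [345.5 274.7 246.2] shift [-33.   -5.  100.4] rot [-0.2 -0.   0.3]
handle mean [ 26.   -1.2 -17.7] dir [ 0.793 -0.007  0.609] min [-18.7 -16.  -44.1] max [90. 16. 25.] slope deg 37.5 18535
pan floor z= [1.87300e-01 4.60000e-03 3.07084e+01] pitch 10.6 x 44.5 116.8 4822
px [313.0, 99.0] n 13736 tray [-249.  610.] z 249.0 258.0 tool [78.  1. 25.]
px [316.0, 318.0] n 14246 tray [-321.  574.] z 279.0 282.0 tool [ 13.  -1. -30.]
```

Call:
send_rows:
  motion:
    - [0,0,0,-3,-4,7,1]
    - [0,0,0,-4,-3,13,1]
    - [0,0,0,-5,-1,15,1]
    - [0,0,0,-5,0,15,1]
    - [0,0,0,-5,0,15,1]
    - [0,0,0,-5,0,15,1]
    - [0,0,0,-4,0,13,1]
    - [0,0,0,-2,0,7,1]
    - [0,0,0,0,0,0,1]
    - [0,0,0,0,0,0,1]

```text
time_s: 41.7
eef_pos: [0.3484, 0.2807, 0.1414]
eef_rot: [-0.03, 0.97, 0.171, 0.171]
wrist_force: [1.2, 0.0, -2.1]
opening: 0.224
grasp_force: 59.5
```

```bash
python3 - <<'E'
from m import *
ctrl.camera("wrist")
go([.3468,.2807,.1406],20,-20); c=snap("wrist"); kn(c,zlo=.08,zhi=.3)
T=tool(); p=T[:3,:3]@np.array([.132,.0005,.054])+T[:3,3]; print("lip",p.round(4))
E
```

```text
tcp [348.6 281.  141.9] shift [-2.1 -0.4  0.6] rot [ 0.  -0.1 -0. ]
px [313.0, 101.0] n 13641 tray [-248.  615.] z 144.0 154.0 tool [76.  3. 26.]
px [316.0, 318.0] n 14263 tray [-319.  580.] z 174.0 178.0 tool [ 12.   1. -30.]
lip [0.4828 0.3294 0.1367]
```

Call:
send_rows:
  motion:
    - [0,-4,0,4.1,-1,-9.1,1]
    - [0,-4,0,4.1,0,-9.1,1]
    - [0,-4,0,4.1,0,-9.1,1]
    - [0,-4,0,4.1,0,-9.1,1]
    - [0,-4,0,4.1,0,-9.1,1]
    - [0,-4,0,4.1,0,-9.1,1]
    - [0,-4,0,4.1,0,-9.1,1]
    - [0,-4,0,4.1,0,-9.1,1]
    - [0,-4,0,4.1,0,-9.1,1]
    - [0,-4,0,4.1,0,-9.1,1]

```text
time_s: 42.8
eef_pos: [0.3835, 0.2951, 0.233]
eef_rot: [0.03, 0.97, 0.171, -0.171]
wrist_force: [0.6, 0.9, -2.3]
opening: 0.227
grasp_force: 59.6
```

Call:
send_rows:
  motion:
    - [0,-4,0,4.1,0,-9.1,1]
    - [0,-4,0,4.1,0,-9.1,1]
    - [0,-4,0,4.1,0,-9.1,1]
    - [0,-4,0,4.1,0,-9.1,1]
    - [0,-4,0,4.1,0,-9.1,1]
    - [0,-4,0,4.1,0,-9.1,1]
    - [0,0,0,0,0,0,1]
    - [0,0,0,0,0,0,1]
    - [0,0,0,0,0,0,1]
    - [0,0,0,0,0,0,1]

```text
time_s: 43.8
eef_pos: [0.4274, 0.3113, 0.2674]
eef_rot: [0.065, 0.914, 0.161, -0.367]
wrist_force: [0.0, -0.2, -1.6]
opening: 0.229
grasp_force: 59.7
```

```bash
python3 - <<'E'
from m import *
s=snap("scene"); 
for n,c,b in(("scene",s,(340,180,480,320)),("top",snap("top"),(140,180,260,300)),("wrist",snap("wrist"),(100,0,540,300))):
    for x in knobs(c,*b): print(n,x)
cv2.imwrite("pics/s3.png",cv2.resize(cv2.cvtColor(s["color"][130:310,330:530],cv2.COLOR_RGB2BGR),None,fx=3,fy=3))
E
```

```text
scene (np.int32(223), [474.0, 231.0], [431.0, 484.0, 26.0], 34.0)
scene (np.int32(23), [394.0, 244.0], [466.0, 280.0, 16.0], 113.0)
scene (np.int32(49), [429.0, 245.0], [492.0, 354.0, 50.0], 75.0)
scene (np.int32(236), [415.0, 267.0], [536.0, 321.0, 14.0], 34.0)
top (np.int32(18), [220.0, 227.0], [529.0, 289.0, 14.0], 33.0)
top (np.int32(68), [211.0, 232.0], [509.0, 306.0, 45.0], 170.0)
top (np.int32(18), [212.0, 242.0], [485.0, 304.0, 47.0], 112.0)
top (np.int32(38), [223.0, 254.0], [463.0, 283.0, 15.0], 24.0)
```

View pics/s3.png

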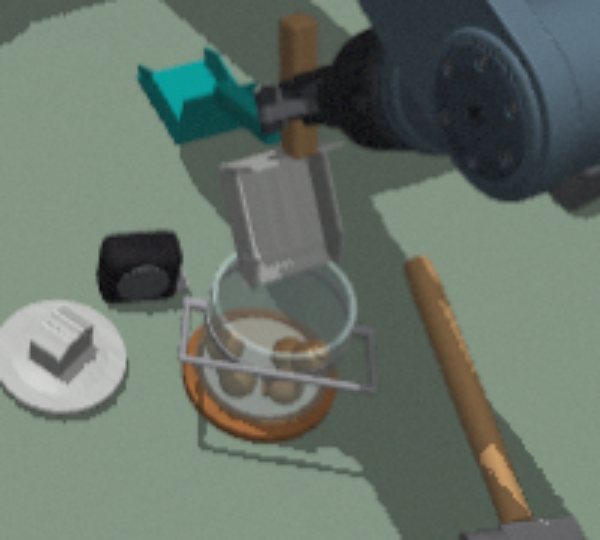

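The crop shows all five knobs through the glass (around (270,365)) and the pan empty. Return the scoop to the tray.

Call:
send_rows:
  motion:
    - [0,5,0,0,0,-5,1]
    - [0,5,0,0,0,-5,1]
    - [0,5,0,0,0,0,1]
    - [0,5,0,0,0,0,1]
    - [0,5,0,0,0,0,1]
    - [0,5,0,0,0,0,1]
    - [0,5,0,0,0,0,1]
    - [0,5,0,0,0,0,1]
    - [0,4,0,0,10,0,1]
    - [0,0,0,0,20,0,1]

```text
time_s: 44.95
eef_pos: [0.4423, 0.2857, 0.2748]
eef_rot: [-0.0, 0.985, 0.175, 0.002]
wrist_force: [0.0, -0.7, -1.2]
opening: 0.222
grasp_force: 59.6
```

Call:
send_rows:
  motion:
    - [0,0,0,0,30,0,1]
    - [0,0,0,0,35,0,1]
    - [0,0,0,0,40,0,1]
    - [0,0,0,0,40,0,1]
    - [0,0,0,0,40,0,1]
    - [0,0,0,0,40,0,1]
    - [0,0,0,0,40,0,1]
    - [0,0,0,0,40,0,1]
    - [0,0,0,0,40,0,1]
    - [0,0,0,0,40,0,1]

```text
time_s: 45.95
eef_pos: [0.5759, -0.0779, 0.2744]
eef_rot: [0.0, 0.985, 0.174, 0.0]
wrist_force: [0.2, 0.2, -1.5]
opening: 0.227
grasp_force: 59.6
```

Call:
send_rows:
  motion:
    - [0,0,0,0,40,0,1]
    - [0,0,0,0,40,0,1]
    - [0,0,0,0,30,0,1]
    - [0,0,0,0,15,0,1]
    - [0,0,5,0,0,0,1]
    - [0,0,6,0,0,0,1]
    - [0,0,6,0,0,0,1]
    - [0,0,6,0,0,0,1]
    - [0,0,5,0,0,0,1]
    - [0,0,0,0,0,0,1]

```text
time_s: 46.95
eef_pos: [0.6186, -0.1928, 0.2742]
eef_rot: [-0.0, 0.998, -0.069, 0.0]
wrist_force: [0.1, 0.6, -0.7]
opening: 0.226
grasp_force: 59.6
```

```bash
python3 - <<'E'
from m import *
ctrl.camera("wrist");go(tray(-90,0,120),TY); c=snap("wrist"); scoop_in_tool(c)
E
```

```text
tcp [ 618.6 -193.   274.2] shift [-101.8  147.1  154.1] rot [-0. -0. -0.]
handle mean [ 12.7   0.1 -29.8] dir [ 0.921 -0.005  0.389] min [-18.2  -9.7 -74.1] max [ 44.5  10.  -12.9] slope deg 22.9 14128
pan floor z= [-3.90000e-03 -4.00000e-04  5.16529e+01] pitch -0.2 x 45.2 116.9 21448
```

Call:
send_rows:
  motion:
    - [0,0,0,-10,14,14,1]
    - [0,0,0,-20,28,28,1]
    - [0,0,0,-20,28,28,1]
    - [0,0,0,-20,28,28,1]
    - [0,0,0,-20,28,28,1]
    - [0,0,0,-12,21,20,1]
    - [0,0,0,0,0,8,1]
    - [0,0,0,0,0,0,1]
    - [0,0,0,0,0,0,1]
    - [0,0,0,0,0,0,1]

```text
time_s: 48.05
eef_pos: [0.4989, -0.325, 0.1213]
eef_rot: [0.001, 0.998, -0.069, 0.001]
wrist_force: [0.3, -0.1, -2.5]
opening: 0.226
grasp_force: 59.6
```

```bash
python3 - <<'E'
from m import *
ctrl.camera("wrist");go(tray(-90,0,58),TY)
E
```

```text
tcp [ 498.9 -325.   121.3] shift [-1.2 -0.2 63.3] rot [ 0.1 -0.1 -0.1]
```

Call:
send_rows:
  motion:
    - [0,0,0,0,0,10,1]
    - [0,0,0,0,0,15,1]
    - [0,0,0,0,0,15,1]
    - [0,0,0,0,0,12,1]
    - [0,0,0,0,0,7,1]
    - [0,0,0,0,0,4,1]
    - [0,0,0,0,0,0,1]
    - [0,0,0,0,0,0,1]
    - [0,0,0,0,0,0,1]
    - [0,0,0,0,0,0,-0.3]

```text
time_s: 49.1
eef_pos: [0.4977, -0.3255, 0.0571]
eef_rot: [0.0, 0.998, -0.07, 0.0]
wrist_force: [0.3, -0.6, 1.2]
opening: 0.382
grasp_force: 0.0
```

Call:
send_rows:
  motion:
    - [0,0,0,0,0,0,-0.3]
    - [0,0,0,0,0,0,-0.3]
    - [0,0,0,0,0,0,-1]
    - [0,0,0,0,0,0,-1]
    - [0,0,0,0,0,0,-1]
    - [0,0,0,0,0,-20,-1]
    - [0,0,0,0,0,-40,-1]
    - [0,0,0,0,0,-40,-1]
    - [0,0,0,0,0,-40,-1]
    - [0,0,0,0,0,-30,-1]

```text
time_s: 50.1
eef_pos: [0.498, -0.3258, 0.23]
eef_rot: [0.001, 0.998, -0.07, 0.001]
wrist_force: [0.9, -0.1, 0.0]
opening: 1.002
grasp_force: 0.0
```

```bash
python3 - <<'E'
from m import *
ctrl.camera("wrist"); go([.556,.145,.23],49-90)
go([.556,.145,.23],49-90+180)
c=snap("top"); W=c["W"][125:272,450:530].reshape(-1,3); 
P=box(c,450,125,530,272,.06,.13,orange); m=P.mean(0); d=np.linalg.svd(P-m)[2][0]; print("handle",m,d,P.max(0))
P=box(c,250,185,315,245,.009,.019); print("lid",circ(P[cv2.convexHull((P[:,:2]*1e4).astype(np.float32),returnPoints=False)[:,0]])); print(rect(box(c,250,185,315,245,.042,.07)))
print(ctrl.get_obs()["q"].round(2))
E
```

```text
tcp [ 499.8 -327.5  235.4] shift [  -9.9 -475.7    2.4] rot [ 0.2 -0.6 33. ]
tcp [ 499.8 -327.5  235.4] shift [  -9.9 -475.7    2.4] rot [   0.8    0.3 -147. ]
handle [ 0.53924322 -0.32353901  0.07641087] [ 0.28883264  0.31935454 -0.9025455 ] [ 0.5404119  -0.32264737  0.07800376]
lid [544.3 164.5  72.9]
[481.3 166.9  30.9  33.4  49.6]
[-0.78  0.22  1.56  0.    1.35  0.93]
```

Call:
send_rows:
  motion:
    - [0,0,0,0,-20,0,-1]
    - [0,0,0,0,-40,0,-1]
    - [0,0,0,0,-48,0,-1]
    - [0,0,0,0,-48,0,-1]
    - [0,0,0,-2,-48,0,-1]
    - [0,0,0,-2,-48,0,-1]
    - [0,0,0,-2,-48,0,-1]
    - [0,0,0,-2,-48,0,-1]
    - [0,0,0,-2,-48,0,-1]
    - [0,0,0,0,-40,0,-1]

```text
time_s: 51.2
eef_pos: [0.5461, 0.1113, 0.2251]
eef_rot: [-0.0, 0.998, -0.069, -0.001]
wrist_force: [0.6, 0.4, -0.3]
opening: 0.996
grasp_force: 0.0
```

Call:
send_rows:
  motion:
    - [0,0,0,0,-25,0,-1]
    - [0,0,0,0,-14,0,-1]
    - [0,0,6,0,0,0,-1]
    - [0,0,7,0,0,0,-1]
    - [0,0,7,0,0,0,-1]
    - [0,0,7,0,0,0,-1]
    - [0,0,6,0,0,0,-1]
    - [0,0,0,0,0,0,-1]
    - [0,0,0,0,0,0,-1]
    - [0,0,0,0,0,0,-1]

```text
time_s: 52.2
eef_pos: [0.5532, 0.1463, 0.2266]
eef_rot: [0.0, 0.937, -0.349, -0.0]
wrist_force: [0.5, 0.0, -0.2]
opening: 0.999
grasp_force: 0.0
```

```bash
python3 - <<'E'
from m import *
ctrl.camera("wrist"); c=snap("wrist","w6.png"); t=snap("top")
for n,cc,b in(("wrist",c,(0,0,640,480)),("top",t,(240,170,330,260))):
    P=box(cc,*b,.042,.07); P=P[(abs(P[:,0]-.55)<.12)&(abs(P[:,1]-.14)<.1)]; print(n,rect(P),len(P),P[:,2].max())
    P=box(cc,*b,.0125,.017); P=P[(abs(P[:,0]-.55)<.12)&(abs(P[:,1]-.14)<.1)]; print(rect(P),len(P))
P=box(t,450,125,530,272,.06,.13,orange); m=P.mean(0); d=np.linalg.svd(P-m,full_matrices=False)[2][0]; print("handle",m,d,P.min(0),P.max(0))
go([.556,.145,.1],-41)
E
```

```text
wrist [475.8 171.4  30.1  45.2  49.6] 1792 0.05705143340851271
[480.4 171.3 100.7 109.4   0. ] 6574Traceback (most recent call last):
  File "<stdin>", line 4, in <module>
    return umr_maximum(a, axis, None, out, keepdims, initial, where)
ValueError: zero-size array to reduction operation maximum which has no identity
```

View pics/w6.png

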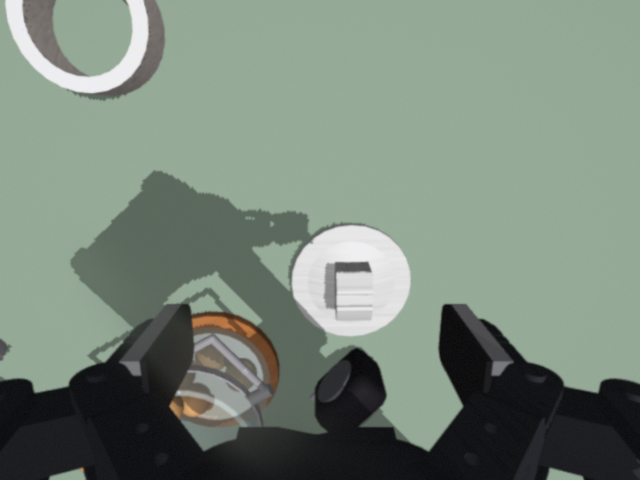

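The lid was knocked to about (476,171) mm (pixel (350,278)); its groove is still at 49.6°. Move over it.

```bash
python3 - <<'E'
from m import *
go([.4758,.1714,.1],-40.4)
E
```

```text
tcp [553.4 146.4 226.9] shift [-75.   32.  126.9] rot [-0.  -0.  -0.5]
```

Call:
send_rows:
  motion:
    - [0,0,-0.5,-15,6,0,-1]
    - [0,0,0,-20,9,10,-1]
    - [0,0,0,-20,9,20,-1]
    - [0,0,0,-20,8,25,-1]
    - [0,0,0,0,0,25,-1]
    - [0,0,0,0,0,25,-1]
    - [0,0,0,0,0,22,-1]
    - [0,0,0,0,0,0,-1]
    - [0,0,0,0,0,0,-1]
    - [0,0,0,0,0,0,-1]

```text
time_s: 53.35
eef_pos: [0.4769, 0.1711, 0.1014]
eef_rot: [-0.001, 0.938, -0.346, 0.001]
wrist_force: [0.4, -0.4, 0.7]
opening: 1.001
grasp_force: 0.0
```

```bash
python3 - <<'E'
from m import *
ctrl.camera("wrist"); c=snap("wrist")
P=box(c,0,0,640,480,.042,.07); P=P[(abs(P[:,0]-.476)<.05)&(abs(P[:,1]-.171)<.05)]; print(rect(P),len(P),P[:,2].max())
a=rect(P); go([a[0]/1000,a[1]/1000,.018],a[4]-90)
t=snap("top")
P=box(t,450,125,530,272,.06,.13,orange); m=P.mean(0); d=np.linalg.svd(P-m,full_matrices=False)[2][0]; print("handle",m,d,P.min(0),P.max(0))
E
```

```text
[475.9 171.2  30.   44.6  49.9] 5082 0.05604891363968603
tcp [476.9 171.1 101.4] shift [-1.   0.7 83.4] rot [-0.1 -0.1 -0.4]
handle [ 0.49139655 -0.3242753   0.09595673] [-0.93063176  0.12201962  0.34501556] [ 0.44617217 -0.33873285  0.07316228] [ 0.54049731 -0.31146925  0.1155177 ]
```

Call:
send_rows:
  motion:
    - [0,0,-0.4,-1,0.7,15,-1]
    - [0,0,0,0,0,20,-1]
    - [0,0,0,0,0,20,-1]
    - [0,0,0,0,0,15,-1]
    - [0,0,0,0,0,8,-1]
    - [0,0,0,0,0,4,-1]
    - [0,0,0,0,0,0,-1]
    - [0,0,0,0,0,0,-1]
    - [0,0,0,0,0,0,-1]
    - [0,0,0,0,0,0,-1]

```text
time_s: 54.5
eef_pos: [0.4751, 0.1711, 0.0186]
eef_rot: [-0.0, 0.939, -0.343, 0.001]
wrist_force: [0.4, -0.5, 0.1]
opening: 1.001
grasp_force: 0.0
```

Call:
send_rows:
  motion:
    - [0,0,0,0,0,0,1]
    - [0,0,0,0,0,0,1]
    - [0,0,0,0,0,0,1]
    - [0,0,0,0,0,0,1]
    - [0,0,0,0,0,0,1]
    - [0,0,0,0,0,0,1]
    - [0,0,0,0,0,0,1]
    - [0,0,0,0,0,0,1]
    - [0,0,0,0,0,0,1]
    - [0,0,0,0,0,0,1]

```text
time_s: 55.5
eef_pos: [0.4748, 0.1711, 0.0181]
eef_rot: [-0.0, 0.939, -0.343, 0.0]
wrist_force: [0.3, -0.2, 3.8]
opening: 0.342
grasp_force: 60.2
```

Call:
send_rows:
  motion:
    - [0,0,0,0,0,-10,1]
    - [0,0,0,0,0,-20,1]
    - [0,0,0,0,0,-30,1]
    - [0,0,0,0,0,-40,1]
    - [0,0,0,0,0,-40,1]
    - [0,0,0,0,0,-30,1]
    - [0,0,0,0,0,-20,1]
    - [0,0,0,0,0,0,1]
    - [0,0,0,0,0,0,1]
    - [0,0,0,0,0,0,1]

```text
time_s: 56.5
eef_pos: [0.4731, 0.1709, 0.206]
eef_rot: [0.001, 0.939, -0.343, -0.001]
wrist_force: [-0.4, 0.1, -2.8]
opening: 0.344
grasp_force: 59.8
```

```bash
python3 - <<'E'
from m import *
from scipy.optimize import minimize
ctrl.camera("wrist"); T=tool(); c=snap("wrist"); W=c["W"].reshape(-1,3); P=(W-T[:3,3])@T[:3,:3]*1000
# lid in tool: plate & block
k=(P[:,2]>-60)&(P[:,2]<30)&(abs(P[:,0])<75)&(abs(P[:,1])<75)&(c["color"].reshape(-1,3).min(1)>110); Q=P[k]
print(np.histogram(Q[:,2],bins=range(-60,31,5)))
np.save("Q.npy",Q); go([.49,.3335,.25],-10.2)
for n,b in(("top",(150,180,250,285)),("scene",(380,205,465,285))):
    c=snap(n); 
    for f,(lo,hi,r) in {"rim":(.108,.116,.052)}.items():
        P=box(c,*b,lo,hi)[:,:2]
        g=lambda q:np.sum(np.minimum(abs(np.hypot(P[:,0]-q[0],P[:,1]-q[1])-r),.004))
        s=min(((g((x,y)),x,y) for x in np.arange(.45,.53,.002) for y in np.arange(.3,.37,.002))); r_=minimize(g,s[1:],method="Nelder-Mead"); print(n,f,r_.x.round(4),g(r_.x)/len(P),len(P))
E
```

```text
(array([    1,     0,    18,    19,  3021,  7587,  1994,    41,    17,
          11,    15,  1010, 32039,   313,     1,     0,     0,     0]), array([-60, -55, -50, -45, -40, -35, -30, -25, -20, -15, -10,  -5,   0,
         5,  10,  15,  20,  25,  30]))
tcp [473.3 170.9 206.1] shift [ -92. -135.  -44.] rot [  0.1   0.2 -29.9]
top rim [0.489  0.3338] 0.002191474823981579 309
scene rim [0.4911 0.3333] 0.002393118705825853 573
```

Call:
send_rows:
  motion:
    - [0,0,-4,0,0,-15,1]
    - [0,0,-5,0,0,-20,1]
    - [0,0,-5,0,0,-20,1]
    - [0,0,-5,0,0,-20,1]
    - [0,0,-5,0,0,-15,1]
    - [0,0,-4,0,0,-4,1]
    - [0,0,-2,0,0,0,1]
    - [0,0,0,0,0,0,1]
    - [0,0,0,0,0,0,1]
    - [0,0,0,0,0,0,1]

```text
time_s: 57.7
eef_pos: [0.4743, 0.171, 0.3015]
eef_rot: [0.0, 0.996, -0.088, -0.0]
wrist_force: [0.4, -0.6, -3.1]
opening: 0.346
grasp_force: 59.7
```

```bash
python3 - <<'E'
from m import *
Q=np.load("Q.npy")
pl=Q[(Q[:,2]>-4)&(Q[:,2]<8)]; h=cv2.convexHull(pl[:,:2].astype(np.float32))[:,0]; print("plate hull",h.min(0),h.max(0),(cv2.minEnclosingCircle(h)))
bl=Q[(Q[:,2]>-42)&(Q[:,2]<-27)]; print("block",cv2.minAreaRect(bl[:,:2].astype(np.float32)), "plate z",np.median(pl[:,2]))
A=np.c_[pl[:,:2],np.ones(len(pl))]; print(np.linalg.lstsq(A,pl[:,2],rcond=None)[0])
go([.370,.355,.30],-10.2)
E
```

```text
plate hull [-54.19029  -54.388485] [56.189686 55.001957] ((1.0011245012283325, 0.12728701531887054), 55.21836471557617)
block ((1.2693252563476562, 7.709718704223633), (52.28163528442383, 44.5953483581543), 89.40169525146484) plate z 3.181964830688022
[ 2.36129614e-03 -4.09519954e-04  2.85865836e+00]
tcp [474.3 171.  301.5] shift [-135.  -162.8    1.5] rot [0.  0.  0.1]
```

Call:
send_rows:
  motion:
    - [0,0,0,-8,-10,0,1]
    - [0,0,0,-17,-20,0,1]
    - [0,0,0,-20,-25,0,1]
    - [0,0,0,-20,-25,0,1]
    - [0,0,0,-20,-25,0,1]
    - [0,0,0,-20,-25,0,1]
    - [0,0,0,-20,-20,0,1]
    - [0,0,0,-10,-13,0,1]
    - [0,0,0,0,0,0,1]
    - [0,0,0,0,0,0,1]

```text
time_s: 58.7
eef_pos: [0.3695, 0.3554, 0.3018]
eef_rot: [0.0, 0.996, -0.087, 0.0]
wrist_force: [2.1, -0.5, -2.7]
opening: 0.34
grasp_force: 59.9
```

```bash
python3 - <<'E'
from m import *
from scipy.optimize import minimize
ctrl.camera("wrist"); ctrl.camera("wrist"); c=snap("wrist","w7.png"); go([.49,.3335,.2],-10.2)
W=c["W"].reshape(-1,3); P=W[(W[:,2]>.109)&(W[:,2]<.115)]; P=P[np.hypot(P[:,0]-.49,P[:,1]-.3335)<.058][:,:2]
g=lambda q:np.sum(np.minimum(abs(np.hypot(P[:,0]-q[0],P[:,1]-q[1])-.052),.004))
s=min(((g((x,y)),x,y) for x in np.arange(.475,.505,.001) for y in np.arange(.32,.35,.001))); r=minimize(g,s[1:],method="Nelder-Mead"); print(r.x,g(r.x)/len(P),len(P),P.min(0),P.max(0))
J=np.array([.49,.3335]); k=(W[:,2]>.088)&(W[:,2]<.13)&(np.hypot(*(W[:,:2]-J).T)>.062)&(np.hypot(*(W[:,:2]-J).T)<.11); B=W[k]; print("bail pts",len(B),B.min(0),B.max(0))
X=(B[:,:2]-J)*1e3
f=X[X[:,0]>45]; 
if len(f)>50: print("crossbar",rect(B[X[:,0]>45]),"yaw via line",cv2.fitLine(f.astype(np.float32),cv2.DIST_HUBER,0,.01,.01).ravel(), np.median(B[X[:,0]>55][:,2]))
E
```

```text
tcp [370.4 354.6 301.9] shift [121.4  -0.3 101.9] rot [ 0.  -0.   0.1]
[0.48799729 0.33435849] 0.001262328451560347 2238 [0.43386253 0.27979527] [0.52659395 0.38898694]
bail pts 1087 [0.47000783 0.25649648 0.08801023] [0.53430524 0.40675358 0.1011402 ]
```

View pics/w7.png

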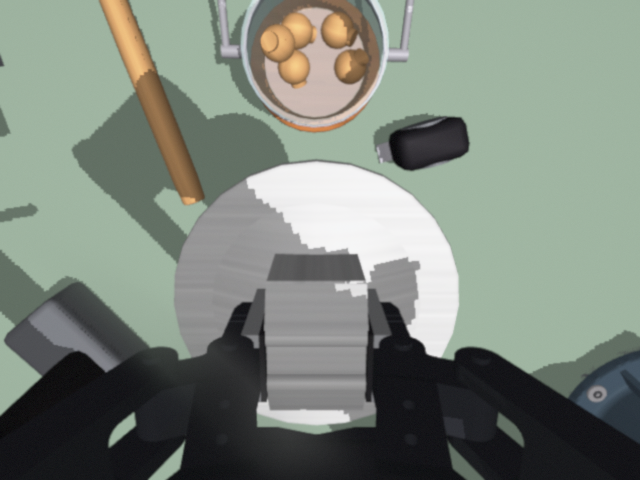

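The view shows five knobs in the jar and its ears at (228,50) and (400,55), which puts jar yaw near -11°; jar centre is about (488.7,334.2) mm. Move over it.

Call:
send_rows:
  motion:
    - [0,0,0.4,10,0,0,1]
    - [0,0,0.4,20,0,0,1]
    - [0,0,0,25,0,5,1]
    - [0,0,0,25,0,10,1]
    - [0,0,0,20,0,20,1]
    - [0,0,0,12,0,25,1]
    - [0,0,0,7,-1,25,1]
    - [0,0,0,0,0,25,1]
    - [0,0,0,0,0,20,1]
    - [0,0,0,0,0,8,1]

```text
time_s: 59.85
eef_pos: [0.4876, 0.3322, 0.161]
eef_rot: [0.001, 0.995, -0.096, -0.002]
wrist_force: [-0.5, -0.1, -2.7]
opening: 0.345
grasp_force: 59.9
```

Call:
send_rows:
  motion:
    - [0,0,0,0,0,0,1]
    - [0,0,0,0,0,0,1]
    - [0,0,0,0,0,0,1]
    - [0,0,0,0,0,0,1]
    - [0,0,0,0,0,0,1]
    - [0,0,0,0,0,0,1]
    - [0,0,0,0,0,0,1]
    - [0,0,0,0,0,0,1]
    - [0,0,0,0,0,0,1]
    - [0,0,0,0,0,0,1]

```text
time_s: 60.85
eef_pos: [0.4872, 0.334, 0.1639]
eef_rot: [-0.0, 0.996, -0.095, 0.0]
wrist_force: [0.4, -0.4, -2.2]
opening: 0.346
grasp_force: 59.9
```

```bash
python3 - <<'E'
from m import *
go([.4877,.3344,.122],-11); print(ctrl.get_obs()["wrist_force"])
E
```

```text
tcp [487.2 334.  163.9] shift [ 0.4 -0.5 41.9] rot [-0.  -0.   0.1]
[ 0.40372124 -0.37309693 -2.23013444]
```

Within 0.6 mm. Lower gently.

Call:
send_rows:
  motion:
    - [0,0,0,0.4,-0.5,8,1]
    - [0,0,0,0,0,8,1]
    - [0,0,0,0,0,7,1]
    - [0,0,0,0,0,6,1]
    - [0,0,0,0,0,4,1]
    - [0,0,0,0,0,4,1]
    - [0,0,0,0,0,3,1]
    - [0,0,0,0,0,1,1]
    - [0,0,0,0,0,0,1]
    - [0,0,0,0,0,0,1]

```text
time_s: 61.85
eef_pos: [0.4879, 0.3345, 0.1233]
eef_rot: [-0.0, 0.996, -0.095, 0.0]
wrist_force: [-0.1, -0.3, -2.8]
opening: 0.339
grasp_force: 59.9
```

```bash
python3 - <<'E'
from m import *
ctrl.camera("wrist")
go([.4877,.3344,.122],-11); o=ctrl.get_obs(); print(o["wrist_force"],o["torque"])
E
```

```text
tcp [487.9 334.5 123.3] shift [-0.2  0.1  1.3] rot [-0.  -0.1  0.1]
[ 0.29605129  0.26895314 -2.06072   ] [-0.02299699  0.00145697 -0.0067477 ]
```

Call:
send_rows:
  motion:
    - [0,0,0,0,0,1,1]
    - [0,0,0,0,0,0.7,1]
    - [0,0,0,0,0,0,1]
    - [0,0,0,0,0,0,1]
    - [0,0,0,0,0,0,-0.2]
    - [0,0,0,0,0,0,-0.2]
    - [0,0,0,0,0,0,-0.2]
    - [0,0,0,0,0,0,-1]
    - [0,0,0,0,0,0,-1]
    - [0,0,0,0,0,0,-1]

```text
time_s: 62.9
eef_pos: [0.4877, 0.3344, 0.1212]
eef_rot: [-0.0, 0.996, -0.095, 0.0]
wrist_force: [0.0, -0.3, -0.6]
opening: 1.002
grasp_force: 0.0
```

Call:
send_rows:
  motion:
    - [0,0,0,0,0,-10,-1]
    - [0,0,0,0,0,-20,-1]
    - [0,0,0,-10,0,-25,-1]
    - [0,0,0,-15,0,-30,-1]
    - [0,0,0,-15,0,-30,-1]
    - [0,0,0,-15,0,-15,1]
    - [0,0,0,-5,0,0,1]
    - [0,0,0,0,0,0,1]
    - [0,0,0,0,0,0,1]
    - [0,0,0,0,0,0,1]

```text
time_s: 63.9
eef_pos: [0.4287, 0.3452, 0.2498]
eef_rot: [0.001, 0.995, -0.095, -0.001]
wrist_force: [0.2, -0.6, 0.6]
opening: 0.141
grasp_force: 0.0
```

```bash
python3 - <<'E'
from m import *
ctrl.camera("wrist"); c=snap("wrist","w8.png"); T=tool(); print(T[:3,3])
W=c["W"].reshape(-1,3)
J=np.array([.4885,.334]); r=np.radians(-11); X=(W[:,:2]-J)*1e3; x=X[:,0]*np.cos(r)+X[:,1]*np.sin(r); y=-X[:,0]*np.sin(r)+X[:,1]*np.cos(r); z=W[:,2]*1e3
k=(abs(z-119)<3)&(np.hypot(x,y)<60); P=np.c_[x,y,z][k]; h=cv2.convexHull(P[:,:2].astype(np.float32)); print("plate",cv2.minEnclosingCircle(h),np.linalg.lstsq(np.c_[P[:,:2],np.ones(len(P))],P[:,2],rcond=None)[0].round(4),len(P))
k=(z>146)&(z<162)&(np.hypot(x,y)<35); print("block",cv2.minAreaRect(np.c_[x,y][k].astype(np.float32)),k.sum())
k=(np.hypot(x,y)>60)&(np.hypot(x,y)<100)&(z>82)&(z<125); B=np.c_[x,y,z][k]
for lo in range(-30,100,10):
    s=B[(B[:,0]>lo)&(B[:,0]<=lo+10)]
    if len(s)>5: print(lo,len(s),"y",s[:,1].min().round(),s[:,1].max().round(),"z",np.percentile(s[:,2],[10,50,90]).round())
f=B[(B[:,0]>55)&(abs(B[:,1])<60)]
if len(f)>30: print("bar",cv2.fitLine(f[:,:2].astype(np.float32),cv2.DIST_HUBER,0,.01,.01).ravel(),np.median(f,0))
E
```

```text
[0.42883416 0.3452762  0.25010209]
plate ((0.288910448551178, 0.12055668979883194), 55.20023727416992) [-1.300000e-03 -3.000000e-04  1.192035e+02] 18371
block ((0.4776268005371094, 0.3479738235473633), (42.96011734008789, 30.088945388793945), 0.07935173064470291) 4265
-10 278 y -73.0 74.0 z [87. 90. 91.]
0 411 y -73.0 74.0 z [88. 90. 91.]
10 264 y -73.0 73.0 z [91. 93. 95.]
20 292 y -73.0 73.0 z [95. 97. 99.]
30 315 y -73.0 73.0 z [ 98. 100. 101.]
40 339 y -72.0 73.0 z [101. 103. 105.]
50 361 y -73.0 73.0 z [104. 106. 108.]
60 2600 y -73.0 73.0 z [109. 111. 112.]
70 246 y -71.0 71.0 z [109. 110. 111.]
bar [2.8115036e-03 9.9999607e-01 6.7350258e+01 5.5247349e-01] [ 67.33578192   1.00393311 110.63159782]
```

View pics/w8.png

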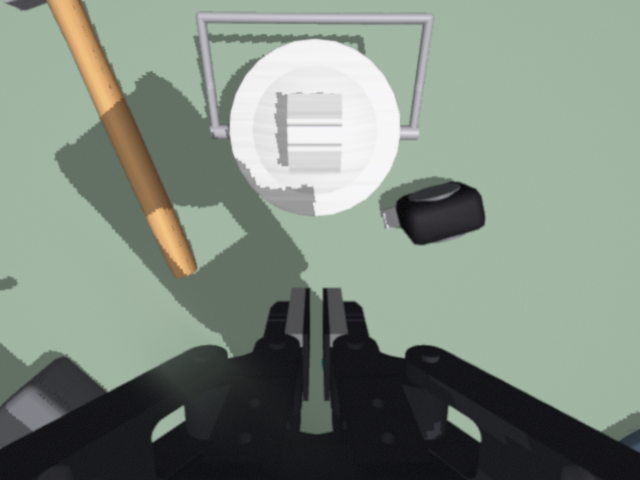

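The lid is seated level (plate at 119.2 mm, centred to 0.4 mm) and the crossbar at row 18 is parallel to the groove. I'll pinch the crossbar at its -y end, clear of the block, and carry it round its arc. First, turn the tool 90°.

Call:
send_rows:
  motion:
    - [0,0,-6,0,0,0,0.4]
    - [0,0,-8.5,0,0,0,0.4]
    - [0,0,-8.5,0,0,0,0.4]
    - [0,0,-8.5,0,0,0,0.4]
    - [0,0,-8.5,0,0,0,0.4]
    - [0,0,-8.5,0,0,0,0.4]
    - [0,0,-8.5,0,0,0,0.4]
    - [0,0,-8.5,0,0,0,0.4]
    - [0,0,-8.5,0,0,0,0.4]
    - [0,0,-8.5,0,0,0,0.4]

```text
time_s: 65.0
eef_pos: [0.4289, 0.3454, 0.2506]
eef_rot: [0.0, 0.809, 0.587, -0.0]
wrist_force: [-0.3, -0.5, 0.3]
opening: 0.3
grasp_force: 0.0
```

Call:
send_rows:
  motion:
    - [0,0,-7,0,0,0,0.4]
    - [0,0,0,0,0,0,0.4]
    - [0,0,0,-15,15,0,0.4]
    - [0,0,0,-20,25,0,0.4]
    - [0,0,0,-20,30,0,0.4]
    - [0,0,0,0,30,0,0.4]
    - [0,0,0,0,15,0,0.4]
    - [0,0,0,0,0,0,0.4]
    - [0,0,0,0,0,0,0.4]
    - [0,0,0,0,0,0,0.4]

```text
time_s: 66.0
eef_pos: [0.5297, 0.2695, 0.251]
eef_rot: [-0.0, 0.774, 0.633, -0.0]
wrist_force: [-0.0, -0.8, -0.7]
opening: 0.303
grasp_force: 0.0
```

```bash
cat >> m.py <<'E'
JO=np.array([.4885,.334]); JY=-11
def jar(x,y,z):
    r=np.radians(JY); return [JO[0]+(x*np.cos(r)-y*np.sin(r))/1000,JO[1]+(x*np.sin(r)+y*np.cos(r))/1000,z/1000]
E
python3 - <<'E'
from m import *
ctrl.camera("wrist"); go(jar(67.3,-53,96),79); go(jar(67.3,-53,150),79); print(ctrl.get_obs()["opening"],ctrl.get_obs()["q"].round(2))
E
```

```text
tcp [529.7 269.5 251.2] shift [  2.5  14.5 155.2] rot [-0.   0.  -0.4]
tcp [529.7 269.5 251.2] shift [  2.5  14.5 101.2] rot [-0.   0.  -0.4]
0.29962550204982974 [0.27 0.21 1.54 0.   1.4  0.47]
```

Call:
send_rows:
  motion:
    - [0,0,-0.4,2.5,7,0,0.4]
    - [0,0,0,0,7.5,10,0.4]
    - [0,0,0,0,0,25,0.4]
    - [0,0,0,0,0,30,0.4]
    - [0,0,0,0,0,25,0.4]
    - [0,0,0,0,0,15,0.4]
    - [0,0,0,0,0,0,0.4]
    - [0,0,0,0,0,0,0.4]
    - [0,0,0,0,0,0,0.4]
    - [0,0,0,0,0,0,0.4]

```text
time_s: 67.05
eef_pos: [0.5464, 0.269, 0.1479]
eef_rot: [0.001, 0.771, 0.636, 0.001]
wrist_force: [0.2, 0.5, 0.2]
opening: 0.303
grasp_force: 0.0
```

```bash
python3 - <<'E'
from m import *
ctrl.camera("wrist"); go(jar(67.3,-53,96),79); c=snap("wrist"); W=c["W"].reshape(-1,3)
r=np.radians(JY); X=(W[:,:2]-JO)*1e3; x=X[:,0]*np.cos(r)+X[:,1]*np.sin(r); y=-X[:,0]*np.sin(r)+X[:,1]*np.cos(r); z=W[:,2]*1e3
k=(abs(x-67)<15)&(abs(y)<66)&(z>100)&(z<118); B=np.c_[x,y,z][k]; print("bar",len(B),B.min(0) if len(B) else 0,np.median(B,0),B.max(0))
E
```

```text
tcp [546.2 269.  147.7] shift [-0.3 -1.9 51.7] rot [ 0.2 -0.1  0. ]
bar 4457 [ 52.02262133 -65.91775139 100.00048077] [ 67.72298552   5.02486447 110.65570369] [ 71.04820331  60.55880008 117.99926738]
```

Bar confirmed at x = 67.7, top 110.7. Descend and pinch.

Call:
send_rows:
  motion:
    - [0,0,0,0,-1.5,12,0.4]
    - [0,0,0,0,0,15,0.4]
    - [0,0,0,0,0,13,0.4]
    - [0,0,0,0,0,8,0.4]
    - [0,0,0,0,0,4,0.4]
    - [0,0,0,0,0,0,0.4]
    - [0,0,0,0,0,0,0.4]
    - [0,0,0,0,0,0,0.4]
    - [0,0,0,0,0,0,1]
    - [0,0,0,0,0,0,1]

```text
time_s: 68.15
eef_pos: [0.5445, 0.2691, 0.0949]
eef_rot: [0.0, 0.772, 0.636, 0.001]
wrist_force: [1.1, -0.5, -0.7]
opening: 0.037
grasp_force: 58.6
```

Call:
send_rows:
  motion:
    - [0,0,0,0,0,0,1]
    - [0,0,0,0,0,0,1]
    - [0,0,0,0,0,0,1]
    - [0,0,0,0,0,0,1]
    - [0,0,0,0,0,0,1]
    - [0,0,0,0,0,0,1]
    - [0,0,0,0,0,0,1]
    - [0,0,0,0,0,0,1]
    - [0,0,0,0,0,0,1]
    - [0,0,0,0,0,0,1]

```text
time_s: 69.15
eef_pos: [0.5444, 0.269, 0.0946]
eef_rot: [0.0, 0.772, 0.636, 0.001]
wrist_force: [4.4, -1.2, 2.6]
opening: 0.042
grasp_force: 58.8
```

```bash
python3 - <<'E'
from m import *
go(jar(67.3,-53,96),79); o=ctrl.get_obs(); print(o["opening"],o["grasp_force"],o["wrist_force"])
T=tool(); a0=np.radians(17.6); prev=None
for d in (17.6,25,32,40,48,56,64,72,78,84,88,91):
    a=np.radians(d); R_=71 if d<64 else (74 if d<72 else 77)
    if d>=91: R_=72
    p=np.array([R_*np.cos(a),R_*np.sin(a)])
    if prev is not None: print(d,"tool y,z step",(p-prev)[0].round(1),-(p-prev)[1].round(1))
    prev=p
E
```

```text
tcp [544.4 269.   94.6] shift [ 0.1  0.  -1.4] rot [ 0.1 -0.   0. ]
0.04160204293904862 58.82222771644592 [ 4.44518972 -1.22249866  2.62669002]
25 tool y,z step -3.3 -8.5
32 tool y,z step -4.1 -7.6
40 tool y,z step -5.8 -8.0
48 tool y,z step -6.9 -7.1
56 tool y,z step -7.8 -6.1
64 tool y,z step -7.3 -7.6
72 tool y,z step -8.6 -6.7
78 tool y,z step -7.8 -2.1
84 tool y,z step -8.0 -1.3
88 tool y,z step -5.4 -0.4
91 tool y,z step -3.9 5.0
```

Call:
send_rows:
  motion:
    - [0,0,0,0,-1.6,-4.3,1]
    - [0,0,0,0,-1.7,-4.2,1]
    - [0,0,0,0,-2,-3.8,1]
    - [0,0,0,0,-2.1,-3.8,1]
    - [0,0,0,0,-2.9,-4,1]
    - [0,0,0,0,-2.9,-4,1]
    - [0,0,0,0,-3.4,-3.6,1]
    - [0,0,0,0,-3.5,-3.5,1]
    - [0,0,0,0,-3.9,-3,1]
    - [0,0,0,0,-3.9,-3.1,1]

```text
time_s: 70.15
eef_pos: [0.5177, 0.2742, 0.1325]
eef_rot: [0.001, 0.772, 0.636, 0.001]
wrist_force: [5.5, -2.1, 2.3]
opening: 0.042
grasp_force: 58.7
```

```bash
cat > b.py <<'E'
from m import *
r=np.radians(JY); T=tool(); d=(T[:2,3]-JO)*1e3; print("tcp in jar",(d[0]*np.cos(r)+d[1]*np.sin(r)).round(1),(-d[0]*np.sin(r)+d[1]*np.cos(r)).round(1),(T[2,3]*1e3).round(1)); o=ctrl.get_obs(); print(o["opening"],o["grasp_force"],o["wrist_force"].round(1))
for n in("scene","wrist"):
    W=snap(n)["W"].reshape(-1,3)
    X=(W[:,:2]-JO)*1e3; x=X[:,0]*np.cos(r)+X[:,1]*np.sin(r); y=-X[:,0]*np.sin(r)+X[:,1]*np.cos(r); z=W[:,2]*1e3
    k=(y>20)&(y<68)&(np.hypot(x,z-86)>64)&(np.hypot(x,z-86)<84)&(z>88); B=np.c_[x,y,z][k]
    if len(B)>5: m=np.median(B,0); print(n,"bar",len(B),m.round(1),"angle",np.arctan2(m[2]-88,m[0]).round(3))
    k=(abs(z-119)<6)&(np.hypot(x,y)<60)&(np.hypot(x,y)>30); P=np.c_[x,y,z][k]
    if len(P)>100: print("plate",np.linalg.lstsq(np.c_[P[:,:2],np.ones(len(P))],P[:,2],rcond=None)[0].round(3),cv2.minEnclosingCircle(P[:,:2].astype(np.float32)))
E
python3 b.py
```

```text
tcp in jar 40.1 -53.1 132.5
0.04171719788132401 58.71746242046356 [ 5.5 -2.1  2.3]
scene bar 63 [ 43.7  44.  149.2] angle 0.95
plate [-1.40000e-02  1.00000e-03  1.21064e+02] ((1.4608588218688965, -0.49907833337783813), 56.71928024291992)
wrist bar 2215 [ 40.1  34.2 147.1] angle 0.975
plate [ 3.0000e-03 -1.0000e-03  1.1901e+02] ((0.4587424099445343, 0.057456910610198975), 55.22317123413086)
```

Call:
send_rows:
  motion:
    - [0,0,0,0,-3.6,-3.8,1]
    - [0,0,0,0,-3.7,-3.8,1]
    - [0,0,0,0,-4.3,-3.4,1]
    - [0,0,0,0,-4.3,-3.3,1]
    - [0,0,0,0,-3.9,-1.1,1]
    - [0,0,0,0,-3.9,-1,1]
    - [0,0,0,0,-4,-0.7,1]
    - [0,0,0,0,-4,-0.6,1]
    - [0,0,0,0,0,0,1]
    - [0,0,0,0,0,0,1]

```text
time_s: 71.25
eef_pos: [0.4861, 0.2805, 0.15]
eef_rot: [0.001, 0.771, 0.636, 0.001]
wrist_force: [4.1, 2.7, -0.0]
opening: 0.036
grasp_force: 58.9
```

```bash
python3 b.py
```

```text
tcp in jar 7.8 -53.0 150.0
0.0359536118355175 58.940370082855225 [ 4.1  2.7 -0. ]
scene bar 62 [ 11.   45.4 164.4] angle 1.428
plate [-2.0000e-02  0.0000e+00  1.2086e+02] ((1.4188965559005737, 0.002355600707232952), 57.18878173828125)
wrist bar 2092 [  8.3  34.5 162.7] angle 1.46
plate [-1.00000e-03 -1.00000e-03  1.18955e+02] ((-2.0964863300323486, 0.23894783854484558), 55.43705368041992)
```

Call:
send_rows:
  motion:
    - [0,0,0,0,-2,-1,1]
    - [0,0,0,0,-2,0,1]
    - [0,0,0,0,-2,0,1]
    - [0,0,0,0,-2,0,1]
    - [0,0,0,0,-1.2,1,1]
    - [0,0,0,0,0,2,1]
    - [0,0,0,0,0,2,1]
    - [0,0,0,0,0,0,1]
    - [0,0,0,0,0,0,1]
    - [0,0,0,0,0,0,1]

```text
time_s: 72.35
eef_pos: [0.4766, 0.2821, 0.1477]
eef_rot: [0.0, 0.771, 0.636, 0.0]
wrist_force: [-3.4, -1.2, 16.0]
opening: 0.043
grasp_force: 61.5
```

```bash
python3 b.py
```

```text
tcp in jar -1.7 -53.2 147.7
0.04311985287654793 61.50263965129852 [-3.4 -1.2 16. ]
scene bar 63 [  0.8  44.  163.3] angle 1.56
plate [-1.80000e-02  0.00000e+00  1.20849e+02] ((0.12600067257881165, 0.3695312440395355), 57.360782623291016)
wrist bar 2183 [ -1.6  34.2 161.3] angle 1.592
plate [-2.00000e-03 -1.00000e-03  1.18981e+02] ((-1.8048725128173828, -0.0034714031498879194), 55.2034797668457)
```

The bar is at about 1.57 rad with its centre 158 mm up, so it's in the groove. Release and rise.

Call:
send_rows:
  motion:
    - [0,0,0,0,0,-1,1]
    - [0,0,0,0,0,0,0.4]
    - [0,0,0,0,0,0,0.4]
    - [0,0,0,0,0,0,0.4]
    - [0,0,0,0,0,0,0.4]
    - [0,0,0,0,0,-10,0.4]
    - [0,0,0,0,0,-25,0.4]
    - [0,0,0,0,0,-35,0.4]
    - [0,0,0,-15,0,-35,0.4]
    - [0,0,0,-20,0,-20,0.4]

```text
time_s: 73.45
eef_pos: [0.4706, 0.2482, 0.2752]
eef_rot: [0.001, 0.771, 0.637, 0.002]
wrist_force: [0.8, 0.1, -0.5]
opening: 0.302
grasp_force: 0.0
```

Call:
send_rows:
  motion:
    - [0,0,0,-30,0,0,0.4]
    - [0,0,0,-30,0,0,0.4]
    - [0,0,0,-30,0,0,0.4]
    - [0,0,0,-20,0,0,0.4]
    - [0,0,0,0,0,0,0.4]
    - [0,0,0,0,0,0,0.4]
    - [0,0,0,0,0,0,0.4]
    - [0,0,0,0,0,0,0.4]
    - [0,0,0,0,0,0,0.4]
    - [0,0,0,0,0,0,0.4]

```text
time_s: 74.45
eef_pos: [0.4487, 0.1402, 0.2711]
eef_rot: [-0.0, 0.771, 0.637, 0.0]
wrist_force: [0.6, 0.8, -0.6]
opening: 0.298
grasp_force: 0.0
```

```bash
python3 b.py; python3 - <<'E'
from m import *
for n,b in(("scene",(70,215,190,350)),("top",(450,125,530,272))):
    c=snap(n,n+"end.png"); P=box(c,*b,.06,.13,orange); m=P.mean(0); d=np.linalg.svd(P-m,full_matrices=False)[2][0]; o=m[:2]+np.array([.991,-.136])*.0875; q=o-TO; print(n,"handle",m,d,"scoop in tray",q@[.991,-.136],q@[.136,.991])
print(ctrl.get_obs()["time_s"])
s=cv2.imread("pics/sceneend.png")[200:350,60:480]; cv2.imwrite("pics/end.png",cv2.resize(s,None,fx=1.9,fy=1.9))
E
```

```text
tcp in jar -2.1 -197.8 271.1
0.2976923846707297 0.0 [ 0.6  0.8 -0.6]
scene bar 65 [  0.8  44.4 163.2] angle 1.56
plate [-1.50000e-02  2.00000e-03  1.20952e+02] ((0.35307934880256653, -0.9952387809753418), 57.07604217529297)
scene handle [ 0.50054753 -0.32515189  0.09392801] [ 0.91127885 -0.1268047  -0.39177982] scoop in tray 0.00026474182648304854 -1.6059097931648447e-05
top handle [ 0.49182627 -0.32436484  0.09573632] [-0.9296928   0.12311402  0.34715161] scoop in tray -0.008485063733412821 -0.000422179573162023
74.65
```

View pics/end.png

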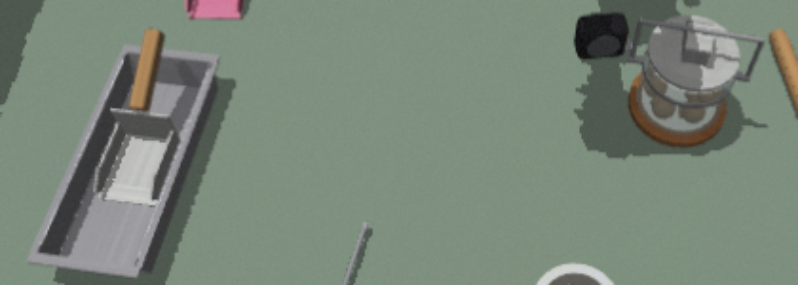

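The scoop lies flat in the empty tray, at (140,150). The jar at (690,70) is lidded with the bail upright in the groove and the knobs inside. Handing in.

```bash
python3 -c "
from bench import ctrl
print(ctrl.hand_in())"
```

```text
the job is handed in; nothing more can be done
None
```

I handed the job in at about 75 s. By the last camera check, all five knobs were in the jar, the lid was seated and clamped with the bail in its groove (about 1.56 rad), and the scoop lay flat in the empty tray; the hand-in gave no verdict.

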